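# Change over the laser marking cabinet

### The job

Change over the marking cabinet: lift its door by the bar handle until the stay catches and holds it up on its own, take the finished red-brown block off the bed and lay it in the wooden tray, and lay every pale pine blank from the bench flat on the bed, none on top of another. Then lift the door the last bit up to its stop so that the stay lets go, lower it gently until it is fully shut, and only with the door shut push the green start button fully down and let it come up again. Leave the roll of masking tape and the grey screw tin where they are.

Things in the scene. Friction and masses are not known exactly. Their poses are not given: they have to be found in the camera images.
- cabinet: grey bench-top marking cabinet, fixed, 270 deep (x) x 304 wide (y) x 132 mm high, origin on the bench under its chamber, x to its back, y to its left, z up; front faces -x. Open-topped chamber x -88 to +107, y -142 to +142 mm under a sloping door with amber window. Front sill 41 mm high; the side walls' tops rise to 130 mm at the hinge. On its left (+y) a console 72 mm wide, 68 mm high
- door_handle (a point): centre of the door's black bar handle: round bar 12 mm thick, 120 mm long, along the cabinet's y, posts at both ends, 39 mm free between bar and outer face of the door, 24 mm from its free edge. Turns with the door at 197 mm from the hinge line: shut, it is 195 mm in front of that line and 29 mm below it; raised, it is on the rear side of the door
- door_hinge (a point): middle of the door's hinge line, which runs along the cabinet's y axis 130 mm above the bench, 100 mm behind the cabinet's origin; the door is 214 mm long from here to its free edge and 8 mm thick, behind it is a housing 132 mm high
- door (a joint): door angle, rad: 0 shut (slopes 24 degrees down to the front), grows as raised, 2.08 at the upper stop. Spring-closed (about 5 N at the handle), damped: let go, it sinks shut in about 3 s. Raised to 1.87-1.97 and let back, it rests on its stay at about 1.73, free edge 56 mm in front of the hinge line. Raised beyond 2.02 (to the stop) the stay lets go and it can be lowered fully
- catch (a joint): angle of the stay's weighted catch, rad: 0 armed (stay can hold), 0.79 thrown clear by raising the door to its stop; only shutting the door fully arms it again, so a door raised too far at first must be shut and raised anew. A steel lever with a red knob outside the cabinet's right wall; it need not be touched
- bed (a point): point on the slotted dark bed where the blanks are laid, 15 mm in front of the cabinet's origin, 18 mm above the bench; axes as the cabinet's. With the door on its stay, work from this point forward, since the raised door overhangs the rear part of the bed
- start (a joint): travel of the green start button in m: 0 up, 0.006 fully down (5 N); a spring brings it back
- start_top (a point): centre of the top of the green start button, 30 mm across, on the level top of the console on the left of the cabinet, about 90 mm above the bench; pressed straight down
- finished_block: finished red-brown hardwood block, 55 x 150 x 30 mm, 0.14 kg, loose, lying on the bed at the start; origin at the centre of its underside, x across its 55 mm width, y along its length
- blank_1: loose pale pine blank to be marked, 50 x 98 x 20 mm, 0.06 kg; origin at the centre of its underside, x across its 50 mm width, y along its 98 mm length, z up. One to three of the blanks are present; all start on the bench to the right of the cabinet
- blank_2: loose pale pine blank to be marked, 50 x 98 x 20 mm, 0.06 kg; origin at the centre of its underside, x across its 50 mm width, y along its 98 mm length, z up. One to three of the blanks are present; all start on the bench to the right of the cabinet
- blank_3: loose pale pine blank to be marked, 50 x 98 x 20 mm, 0.06 kg; origin at the centre of its underside, x across its 50 mm width, y along its 98 mm length, z up. One to three of the blanks are present; all start on the bench to the right of the cabinet
- tray: shallow tray of light wood for finished work, fixed, 130 (x) x 186 (y) x 20 mm high, walls 6 mm; origin at the centre of its underside
- tray_in (a point): centre of the tray's inner floor, 6 mm above the bench; axes as the tray's; the floor is 118 (x) x 174 mm (y)
- masking_roll: roll of masking tape behind the work, bystander, 82 mm across, 24 mm high; origin at its underside
- screw_tin: grey screw tin to the right of the cabinet, bystander, 64 mm across, 45 mm high; origin at its underside
Mind the look-alikes: they are no part of the job. Leave any yellow look-alike of the blank_3 alone.

How it is judged (in metres and radians):
On the way, in this order (a step that is already met when the one before it is completed fails the run):
1. the door stands open on its stay with the hand off it (value of joint door between 1.65 and 1.8 rad and value of joint catch below 0.15 rad and contact force between the fingers and cabinet below 0.3 N and velocity of joint door between -0.05 and 0.05 rad/s), for 0.4 s.
2. with the door still up on its stay, the finished block lies in the tray and every blank flat on the bed, all let go (value of joint door above 1.65 rad and value of joint catch below 0.15 rad and x of finished_block in the frame of tray_in between -0.055 and 0.055 m and y of finished_block in the frame of tray_in between -0.07 and 0.07 m and z of finished_block in the frame of tray_in between -0.005 and 0.008 m and angle between each of finished_block, blank_1, blank_2, blank_3's own z axis and vertical below 0.12 rad and x of blank_1 in the frame of bed between -0.065 and 0.1 m and y of blank_1 in the frame of bed between -0.13 and 0.13 m and z of blank_1 in the frame of bed between -0.005 and 0.007 m and x of blank_2 in the frame of bed between -0.065 and 0.1 m and y of blank_2 in the frame of bed between -0.13 and 0.13 m and z of blank_2 in the frame of bed between -0.005 and 0.007 m and x of blank_3 in the frame of bed between -0.065 and 0.1 m and y of blank_3 in the frame of bed between -0.13 and 0.13 m and z of blank_3 in the frame of bed between -0.005 and 0.007 m and contact force between the fingers and blank_1 below 0.3 N and contact force between the fingers and blank_2 below 0.3 N and contact force between the fingers and blank_3 below 0.3 N and contact force between the fingers and finished_block below 0.3 N and linear speed of each of blank_1, blank_2, blank_3, finished_block below 0.03 m/s), for 0.3 s.
3. the door is lifted to its stop and the stay's catch is thrown clear (value of joint door above 1.9 rad and value of joint catch above 0.6 rad), for 0.05 s.
4. the door is fully shut (value of joint door below 0.03 rad), for 0.3 s.
5. the start button is pushed fully down with the door shut (value of joint start above 0.005 m and value of joint door below 0.03 rad), for 0.05 s.
At the end, for the whole second after the job is handed in: block flat in the tray (centre within 55 mm in x, 70 mm in y of its centre), each present blank flat on the bed (centre -65 to +100 mm in x, within 130 mm in y of the bed point, none stacked), door shut (under 0.03 rad), catch armed, button up, all at rest (x of finished_block in the frame of tray_in between -0.055 and 0.055 m and y of finished_block in the frame of tray_in between -0.07 and 0.07 m and z of finished_block in the frame of tray_in between -0.005 and 0.008 m and angle between each of finished_block, blank_1, blank_2, blank_3's own z axis and vertical below 0.12 rad and x of blank_1 in the frame of bed between -0.065 and 0.1 m and y of blank_1 in the frame of bed between -0.13 and 0.13 m and z of blank_1 in the frame of bed between -0.005 and 0.007 m and x of blank_2 in the frame of bed between -0.065 and 0.1 m and y of blank_2 in the frame of bed between -0.13 and 0.13 m and z of blank_2 in the frame of bed between -0.005 and 0.007 m and x of blank_3 in the frame of bed between -0.065 and 0.1 m and y of blank_3 in the frame of bed between -0.13 and 0.13 m and z of blank_3 in the frame of bed between -0.005 and 0.007 m and linear speed of each of blank_1, blank_2, blank_3, finished_block below 0.03 m/s and value of joint door below 0.03 rad and value of joint catch below 0.15 rad and value of joint start below 0.001 m); the robot touches nothing.
It fails at once if the start button is pushed while the door is not shut (value of joint start above 0.003 m and value of joint door above 0.06 rad).
It fails at once if the door is slammed down (faster than 2 rad/s) (velocity of joint door below -2 rad/s).
It fails at once if the masking tape or the screw tin is displaced by more than 40 mm (distance of any of masking_roll, screw_tin from where it was at the start of the episode above 0.04 m).
Of blank_1, blank_2, blank_3 only 1 to 3 are there at a start; the rules pass over those that are not, and their reading is None.
At some moment in a run one of blank_1, blank_2, blank_3, finished_block may be knocked a few centimetres aside while the robot is not near it.
Once in a run the grip may slacken for a moment while it holds something.
It also fails if it takes over 210 s, if anything falls off the work surface, if the arm or the gripper's body presses on something with over 40 N, if the wrist force passes 120 N, or if a joint passes its speed limit or range.

### The arm

A 6-joint arm with a two-finger parallel gripper is mounted at the origin on the work surface; the furniture and walls round the work are solid. World frame = base frame: x ahead of the robot, y to its left, z up, the work surface at z = 0. Lengths are in mm, angles in rad, forces in N, time in s.
With the tool pointing down it reaches from about 350 to 975 mm from the base axis. Payload 7.1 kg.
Tool frame: the origin (TCP) lies at the centre of the arm's flange, where the gripper is bolted on; the fingertips stand 182 mm ahead of it and the grasp point (between the pads) lies 163 mm ahead of it; x points along the fingers, y is the direction in which the jaws open and shut, and the axes are right-handed (so a half turn about x gives the same grasp; the last joint's range is limited). The gripper opens to 88 mm and grips with 3 to 60 N. Pads are 20 mm wide; open, the fingers measure 115 mm over their backs; the gripper's body (75 mm by 178 mm) begins 61 mm behind the grasp point.
Start: joints at [-1.246, 0.423, 1.63, -0, 1.089, -0.019], TCP at [210.684, -588.403, 404.675] pointing down, gripper open.
Joint ranges: [-3, 3], [-0.9, 2.11], [0.09, 2.58], [-1.31, 4.45], [0.11, 2.69], [-2.54, 2.54]. Speed limits (rad/s): [2.39, 2.39, 3.01, 3.14, 3.14, 3.14].

### API

Orientations are given as a rotation vector (axis times angle).
In Python, from workcell import readout, viewer, workorder, models gives the robot as it stands. The module is installed in compiled form; this text tells all that it offers.
- The arm moves only by the tool apply_moves, never from a script. Its argument "commands" is a list that holds one entry, the list of rows, each a list of 4 numbers: the shift along the world's x, y, z in m, then the turn about the world's z in rad. A call has 1 to 8 rows; each row is the pose to reach, as a shift and turn from the pose commanded when the call began; what a row does not reach only later rows make up. A row lasts 1/8 s, in which the tool goes at most 62.5 mm and 10.7 degrees, less where a joint would pass 70% of its speed; a pose out of reach is approached as far as the arm can. A call with a gripper value outside its range is refused whole. "gripper" is the finger opening in m, from 0 to 0.0878, set as the call begins (left out, the last holds). The fingers move at their own pace and stop on an object; the grip force is fixed at half the most. Time passes only in rows, so rows that repeat a pose let the fingers close. It gives the time, the measured TCP pose, the force and the opening at its end, in the units of the state.
- readout.get_obs(): the state, without advancing time (a new reading comes with each control period).
- viewer.get_image(name): name is "scene" or "top"; returns a dict with "color" (384x512x3 uint8, red, green, blue), "vertical_fov" (degrees; the focal length in pixels is half the picture's height over the tangent of half this angle, whatever the lens; pixels are square), "cx", "cy" (the principal point, pixels), "rvec" (rotation vector, rad) and "tvec" (3), from world to camera coordinates, as OpenCV has them. Camera axes: x right, y down, z forward; pixel columns grow to the right and rows downward; lengths in mm; the calibration is good to about 2 mm. A picture is of the moment at which its call begins. There is no depth.
- workorder.close_job(): hands the job in, once; it reports no verdict.
Trained networks look in the newest picture that a camera, given by its name, has taken for a name from the list of things; names that differ only in an ending like _2 or _b are one class to them, and where a whole thing is asked for, a point or a joint stands for the part that bears it (a point fixed in the world has none). Each returns a list of dicts, best first, with "conf" (0 to 1); they miss things now and then, are a little off and sometimes report something else, mostly with a low value. They report only what shows in the picture. A call takes as long as a camera call. They do not tell look-alikes from the thing itself.
- models.search_frame(camera, label): "position" ([x, y, z] in mm, in world coordinates, good to about 4 mm: the middle of the surface that is visible of it).
- models.place_of(camera, label): "position" ([x, y, z] in mm, in world coordinates, good to about 4 mm: a listed point, or the origin of a listed thing).
The state is a dict: "t": time; "qpos": joint angles; "qvel": joint speeds; "joint_torque": joint torques, N m; "ee_pos": TCP position; "orientation": TCP orientation; "ft_force": force on the tool from outside, world axes, zero at the start; "moment": the same for the moment, N m; "width": finger opening in mm.
Only numpy, scipy, OpenCV 4.12 (cv2) and the standard library are available. Lean on these libraries where they do the work, as an engineer would, in place of code of your own. Each camera call takes 0.05 s, during which the arm holds its last target.

## Working session

There is one attempt and no reset: what is moved stays moved. The work goes in short steps, Python scripts to look and compute and a tool call to move; the robot and the scene stay as the last step left them, time stands still between calls to the robot, and variables do not carry over. Pictures are saved under pics/ and viewed, and the job is handed in when it is done.

Besides the shell and the picture viewer there is one more tool, called after "Emit:" as name(argument=value, ...), one argument or row to a line, values as JSON. apply_moves: Moves the arm, as the interface text tells. Its arguments: {"type":"object","properties":{"commands":{"type":"array","items":{"type":"array","items":{"type":"array","items":{"type":"number"}}}},"gripper":{"type":"number"}},"required":["commands"]}

```bash
mkdir -p pics
cat > h.py <<'E'
import numpy as np, cv2
from workcell import readout, viewer, workorder, models
def snap(n,f):
    d=viewer.get_image(n); cv2.imwrite('pics/'+f+'.png',d['color'][:,:,::-1]); return d
def K(d):
    h=d['color'].shape[0]; f=h/2/np.tan(np.radians(d['vertical_fov'])/2)
    return np.array([[f,0,d['cx']],[0,f,d['cy']],[0,0,1]])
def ray(d,u,v):
    R,_=cv2.Rodrigues(np.array(d['rvec'],float)); t=np.array(d['tvec'],float).ravel()
    r=R.T@np.linalg.inv(K(d))@np.array([u,v,1.]); return -R.T@t, r
def atz(d,u,v,z):
    o,r=ray(d,u,v); return o+r*(z-o[2])/r[2]
def proj(d,P):
    p,_=cv2.projectPoints(np.array(P,float).reshape(-1,1,3),np.array(d['rvec'],float),np.array(d['tvec'],float),K(d),None); return p.reshape(-1,2)
def tri(d1,p1,d2,p2):
    o1,r1=ray(d1,*p1);o2,r2=ray(d2,*p2)
    A=np.stack([r1,-r2],1); s=np.linalg.lstsq(A,o2-o1,rcond=None)[0]
    a=o1+r1*s[0];b=o2+r2*s[1]; return (a+b)/2,np.linalg.norm(a-b)
E
cat > a.py <<'E'
from h import *
s=snap('scene','s0');t=snap('top','t0')
for d in (s,t): print(d['vertical_fov'],d['cx'],d['cy'],ray(d,256,192))
print(readout.get_obs())
for l in ['cabinet','door_handle','door_hinge','bed','start_top','finished_block','blank_1','tray','tray_in','masking_roll','screw_tin']:
    for c in ('scene','top'):
        print(l,c,[(np.round(x['position']).tolist(),round(x['conf'],2)) for x in models.place_of(c,l)])
E
python3 a.py
```

```text
45.273533293812804 252.82582565752114 189.63033542963163 (array([ 169.71459727,  857.17408704, 1014.85780878]), array([ 0.29968633, -0.63908617, -0.7084003 ]))
54.531139885658845 253.96453163453927 192.9740683949646 (array([ 364.58086371,   45.30752958, 1186.45534893]), array([ 0.20970305, -0.00947113, -0.97773801]))
{'t': 0.1, 'qpos': array([-1.24600528e+00,  4.23745617e-01,  1.63057442e+00, -2.02556785e-06,
        1.08858702e+00, -1.90137131e-02]), 'qvel': array([ 0.00165494, -0.00033613, -0.00407383,  0.00090432, -0.00071933,
       -0.0007943 ]), 'joint_torque': array([-2.75267321e-04, -5.45613778e+01, -2.74322391e+01,  6.44823234e-02,
        1.87933375e-02, -3.02415219e-05]), 'ee_pos': array([ 210.60971909, -588.19304747,  404.00639328]), 'orientation': array([ 2.03501457,  0.35468952, -2.03543173]), 'ft_force': array([ 0.20119539, -0.17394483, -0.46106534]), 'moment': array([ 0.0359609 , -0.0088165 , -0.02891473]), 'width': 87.79529156117523}
cabinet scene [([510.0, 180.0, -1.0], 0.9), ([371.0, 315.0, 87.0], 0.57), ([450.0, -89.0, -4.0], 0.2)]
cabinet top [([513.0, 176.0, 2.0
[... 385 characters left out ...]
ock top []
blank_1 scene [([447.0, -90.0, -3.0], 0.73), ([646.0, -259.0, -0.0], 0.73), ([579.0, -113.0, -2.0], 0.64)]
blank_1 top [([644.0, -256.0, 1.0], 0.89), ([581.0, -112.0, 3.0], 0.66), ([453.0, -89.0, -2.0], 0.58), ([722.0, -63.0, -0.0], 0.57)]
tray scene [([432.0, -283.0, -2.0], 0.72)]
tray top [([368.0, 316.0, 92.0], 0.62), ([434.0, -285.0, -3.0], 0.57)]
tray_in scene [([433.0, -284.0, 2.0], 0.89), ([432.0, -285.0, -3.0], 0.36)]
tray_in top [([432.0, -285.0, 3.0], 0.82)]
masking_roll scene [([793.0, 26.0, -4.0], 0.61)]
masking_roll top [([788.0, 22.0, -2.0], 0.69), ([428.0, 140.0, 97.0], 0.27)]
screw_tin scene [([729.0, -67.0, -1.0], 0.58)]
screw_tin top [([725.0, -62.0, 1.0], 0.65)]
```

View pics/s0.png

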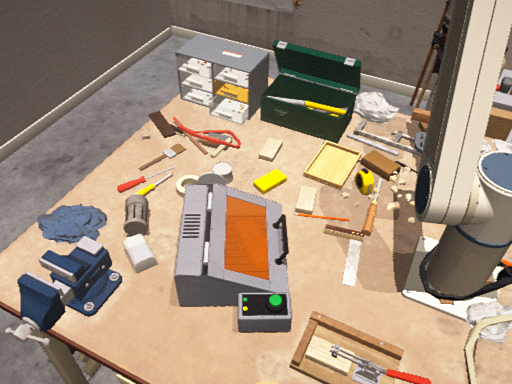

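View pics/t0.png

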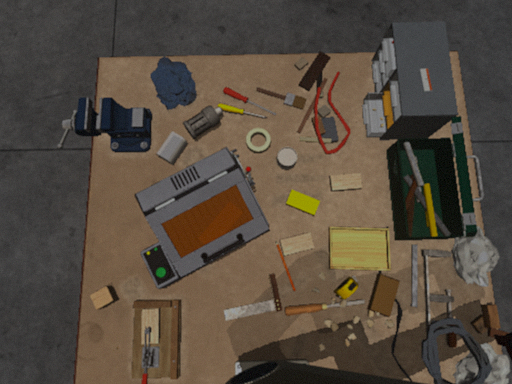

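Two pale blanks to the right: top pixels (345,182) and (297,243), which are scene (270,149) and (307,200). The look-alikes are the yellow block at top (303,203) and off-side scraps at (104,297) and (150,325). Next I'll refine the poses with overlays.

```bash
cat > b.py <<'E'
from h import *
from scipy.spatial.transform import Rotation as R
import sys
o=readout.get_obs(); M=R.from_rotvec(o['orientation']).as_matrix(); print(np.round(M,3).tolist())
cx,cy,yaw=[float(a) for a in sys.argv[1:4]]
def W(P):
    P=np.array(P,float); c,s=np.cos(yaw),np.sin(yaw)
    return np.stack([cx+c*P[:,0]-s*P[:,1],cy+s*P[:,0]+c*P[:,1],P[:,2]],1)
def line(img,d,a,b,col):
    p=proj(d,W([a,b])); p=(p*4).astype(int)
    cv2.line(img,tuple(map(int,p[0])),tuple(map(int,p[1])),col,1)
for n in('scene','top'):
    d=viewer.get_image(n); img=cv2.resize(d['color'][:,:,::-1],None,fx=4,fy=4,interpolation=cv2.INTER_CUBIC)
    line(img,d,(-95,-60,101),(-95,60,101),(0,255,255))
    line(img,d,(100,-150,130),(100,150,130),(0,255,0))
    for y in(-152,152):
        line(img,d,(-95,y,41),(100,y,130),(255,0,0)); line(img,d,(-95,y,0),(-95,y,41),(255,0,0))
    line(img,d,(-95,152,0),(-95,-152,0),(255,0,0))
    c=proj(d,W([[0,0,60]]))[0]*4; x,y=int(c[0]),int(c[1])
    for q in proj(d,[[369,315,90.]]): cv2.circle(img,tuple((q*4).astype(int).tolist()),4,(255,0,255),-1)
    cv2.imwrite(f'pics/ov_{n}_{sys.argv[4]}.png',img[max(0,y-300):y+300,max(0,x-400):x+400])
E
python3 b.py 511.5 178 0.461 a
```

```text
[[-0.0, 0.337, -0.941], [-0.0, -0.941, -0.337], [-1.0, 0.0, 0.0]]
```

View pics/ov_top_a.png

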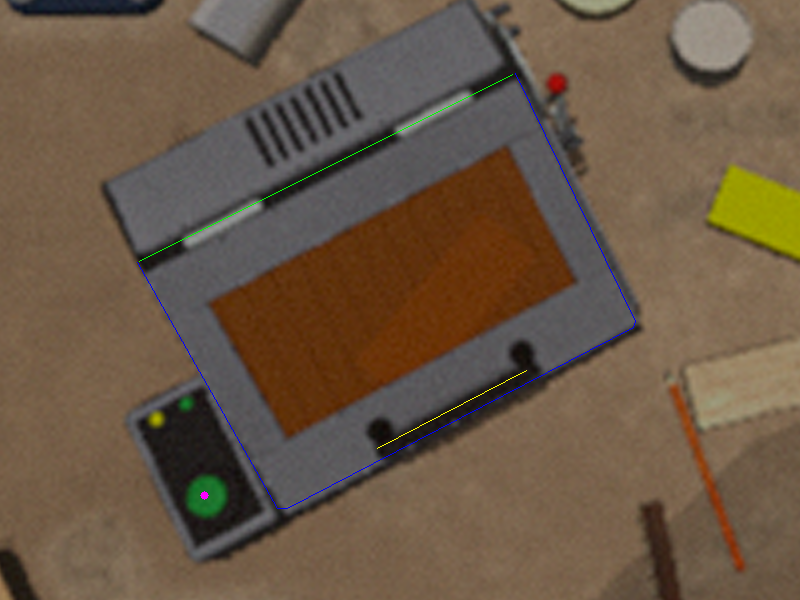

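View pics/ov_scene_a.png

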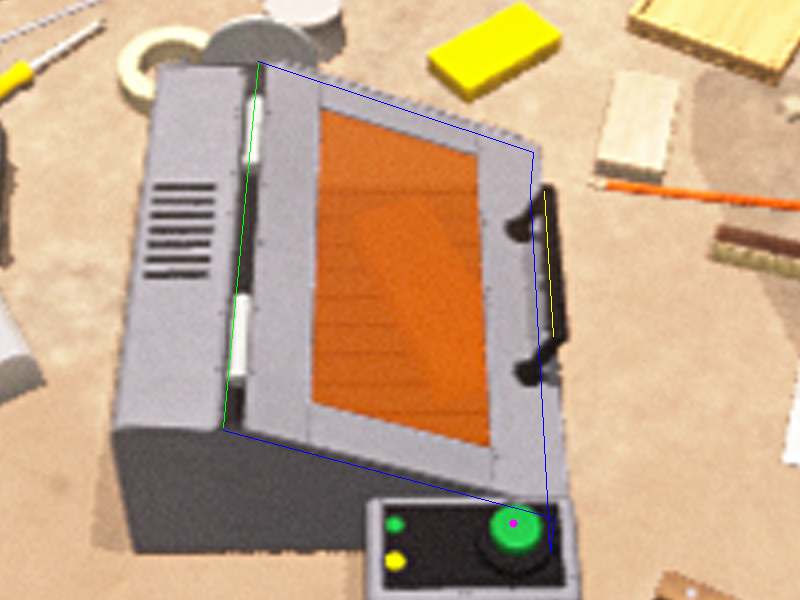

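```bash
cat > c.py <<'E'
from h import *
o=[]
for n in('scene','top'):
    d=viewer.get_image(n); p=proj(d,[[427,136,101.]])[0]; x,y=int(p[0]),int(p[1]); print(n,x,y)
    o.append(cv2.resize(d['color'][y-25:y+25,x-25:x+25,::-1],None,fx=8,fy=8,interpolation=cv2.INTER_CUBIC))
cv2.imwrite('pics/hd.png',cv2.convertScaleAbs(np.hstack(o),alpha=2))
E
python3 c.py
```

```text
scene 283 233
top 222 250
```

View pics/hd.png

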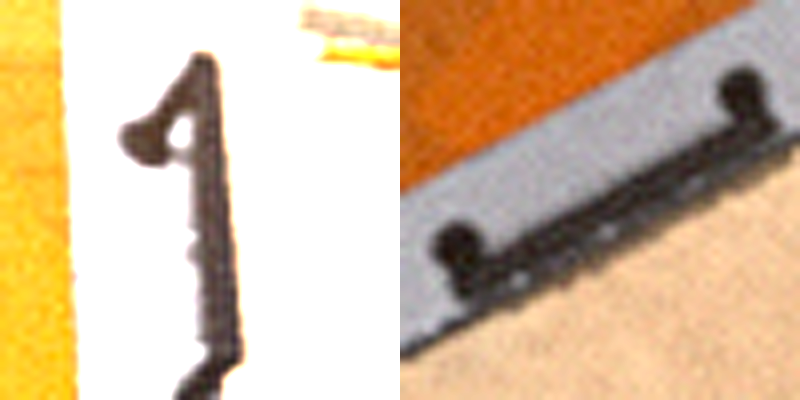

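Run:
```python
from h import *
s=viewer.get_image('scene');t=viewer.get_image('top')
print(tri(s,(285.2,233.9),t,(223.9,250.2)))
a=tri(s,(258+205/8-0.3,208+62/8),t,(197+368/8,225+120/8))
b=tri(s,(258+232/8,208+353/8),t,(197+62/8,225+284/8)); print(a,b, np.arctan2(*(a[0]-b[0])[:2][::1]*np.array([1,-1])), a[0]-b[0])
```

```text
(array([425.93594062, 130.88573282,  95.59148898]), np.float64(3.985946241491983))
(array([454.95932373,  75.30016134,  95.6905918 ]), np.float64(2.5593975062503898)) (array([397.44998868, 185.65846722,  99.38854977]), np.float64(4.1116939811693385)) 0.4803963288585501 [  57.50933505 -110.35830588   -3.69795797]
```

Emit:
apply_moves(
  commands=[
    [[0.05, 0.05, 0, 0.16], [0.1, 0.1, 0, 0.33], [0.15, 0.15, 0, 0.5], [0.19, 0.2, 0, 0.67], [0.2, 0.26, 0, 0.84], [0.21, 0.32, 0, 1.01], [0.21, 0.38, 0, 1.18], [0.21, 0.44, 0, 1.35]],
  ],
  gripper=0.05,
)

```text
t: 2.5
ee_pos: [420.5, -161.0, 404.9]
orientation: [1.114, 1.266, -1.114]
ft_force: [0.5, 0.2, 0.8]
width: 50.3
```

Emit:
apply_moves(
  commands=[
    [[0.0, 0.06, 0, 0.17], [0.0, 0.12, 0, 0.345], [0.0, 0.18, 0, 0.345], [0.002, 0.24, 0, 0.345], [0.005, 0.282, 0, 0.345], [0.005, 0.282, -0.05, 0.345], [0.005, 0.282, -0.05, 0.345], [0.005, 0.282, -0.05, 0.345]],
  ],
)

```text
t: 3.5
ee_pos: [425.9, 118.8, 355.5]
orientation: [0.858, 1.395, -0.858]
ft_force: [-0.4, 0.5, -0.4]
width: 49.8
```

```bash
cat > st.py <<'E'
from h import *
from scipy.spatial.transform import Rotation as R
o=readout.get_obs(); M=R.from_rotvec(o['orientation']).as_matrix()
g=o['ee_pos']+163*M[:,0]
print('t',round(o['t'],2),'grasp',np.round(g,1),'jawyaw',round(float(np.arctan2(M[1,1],M[0,1])),3),'tilt',np.round(M[:,0],3),'q',np.round(o['qpos'],2),'F',np.round(o['ft_force'],1),'w',round(o['width'],1))
E
python3 st.py; python3 b.py 510 177 0.468 b
```

```text
t 3.5 grasp [425.9 118.8 192.5] jawyaw 0.467 tilt [ 0.  0. -1.] q [ 0.25  0.23  2.06 -0.    0.85 -0.22] F [-0.4  0.5 -0.4] w 49.8
[[0.0, 0.893, 0.451], [0.0, 0.451, -0.893], [-1.0, 0.0, 0.0]]
```

View pics/ov_scene_b.png

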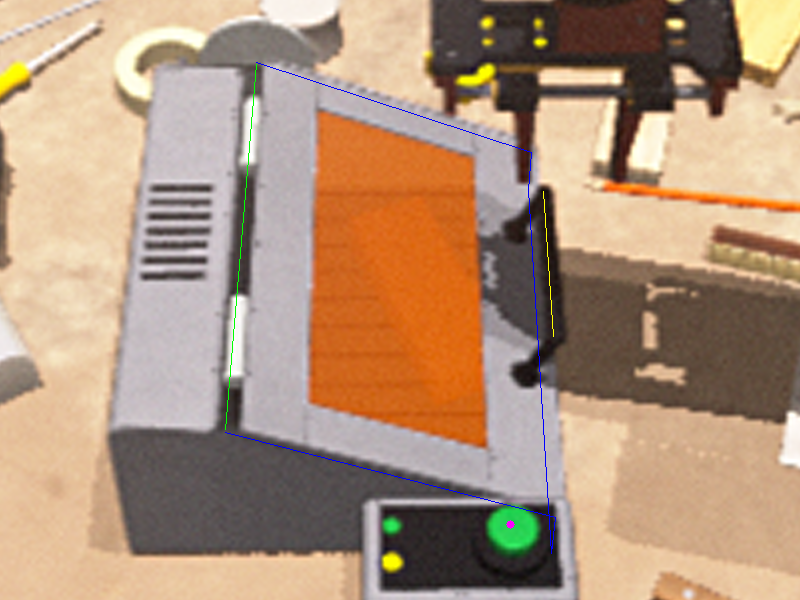

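Emit:
apply_moves(
  commands=[
    [[-0.002, 0.014, 0, 0], [-0.002, 0.014, -0.03, 0], [-0.002, 0.014, -0.06, 0], [-0.002, 0.014, -0.085, 0], [-0.002, 0.014, -0.09, 0], [-0.002, 0.014, -0.09, 0]],
  ],
)

```text
t: 4.35
ee_pos: [423.8, 133.4, 265.2]
orientation: [0.858, 1.395, -0.858]
ft_force: [-0.1, 0.1, -0.7]
width: 49.8
```

```bash
python3 st.py
python3 - <<'E'
from h import *
o=[]
for n in('scene','top'):
    d=viewer.get_image(n); p=proj(d,[[425,133,101.]])[0]; x,y=int(p[0]),int(p[1])
    o.append(cv2.resize(d['color'][y-35:y+35,x-35:x+35,::-1],None,fx=5.7,fy=5.7,interpolation=cv2.INTER_CUBIC))
cv2.imwrite('pics/hd2.png',cv2.convertScaleAbs(np.hstack(o),alpha=2))
E
```

```text
t 4.35 grasp [423.9 133.4 102.2] jawyaw 0.468 tilt [ 0.  0. -1.] q [ 0.28  0.4   2.11  0.    0.63 -0.19] F [-0.1  0.1 -0.7] w 49.8
```

View pics/hd2.png

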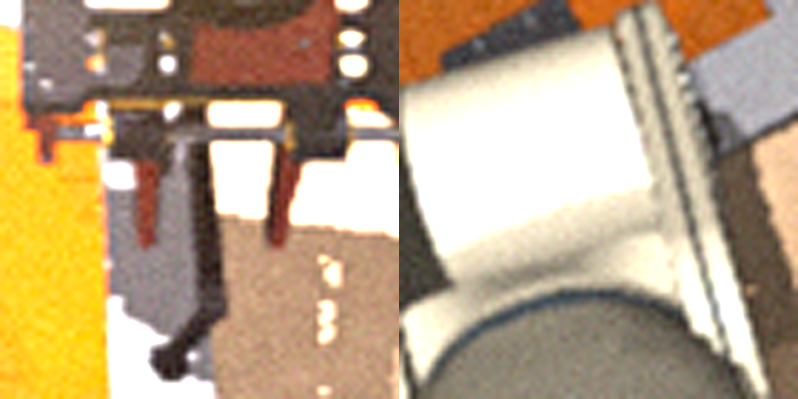

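The fingers at crop x≈147 and x≈277 straddle the bar at x≈207. I'll close on it.

Emit:
apply_moves(
  commands=[
    [[0, 0, 0, 0], [0, 0, 0, 0], [0, 0, 0, 0], [0, 0, 0, 0], [0, 0, 0, 0], [0, 0, 0, 0]],
  ],
  gripper=0.0,
)

```text
t: 5.2
ee_pos: [425.9, 134.2, 265.6]
orientation: [0.863, 1.39, -0.852]
ft_force: [6.3, 8.4, -1.8]
width: 11.0
```

```bash
cat > arc.py <<'E'
from h import *
import sys
yaw=0.468
# handle relative to handle at shut, for door angle th
def hp(th):
    a=th-np.arctan2(29,195); return np.array([-197*np.cos(a)*np.cos(yaw),-197*np.cos(a)*np.sin(yaw),197*np.sin(a)])
ths=[float(a) for a in sys.argv[1:]]
for th in ths[1:]: print(th,np.round((hp(th)-hp(ths[0]))/1000,4).tolist(), 'abs from shut',np.round((hp(th)-hp(0))/1000,4).tolist())
E
python3 st.py; python3 arc.py 0 .1 .2 .3 .4 .5 .6 .7 .8 .9 1 1.1 1.2 1.3 1.4 1.5 1.6 1.7 1.8 1.86 1.92 1.73 2.08
```

```text
t 5.2 grasp [427.1 134.7 102.6] jawyaw 0.468 tilt [ 0.007  0.003 -1.   ] q [ 0.28  0.4   2.11  0.    0.62 -0.19] F [ 6.3  8.4 -1.8] w 11.0
0.1 [-0.0017, -0.0009, 0.0196] abs from shut [-0.0017, -0.0009, 0.0196]
0.2 [-0.0017, -0.0008, 0.0393] abs from shut [-0.0017, -0.0008, 0.0393]
0.3 [0.0001, 0.0001, 0.0589] abs from shut [0.0001, 0.0001, 0.0589]
0.4 [0.0037, 0.0018, 0.0782] abs from shut [0.0037, 0.0018, 0.0782]
0.5 [0.0089, 0.0045, 0.097] abs from shut [0.0089, 0.0045, 0.097]
0.6 [0.0158, 0.008, 0.1151] abs from shut [0.0158, 0.008, 0.1151]
0.7 [0.0242, 0.0122, 0.1323] abs from shut [0.0242, 0.0122, 0.1323]
0.8 [0.0342, 0.0173, 0.1486] abs from shut [0.0342, 0.0173, 0.1486]
0.9 [0.0455, 0.023, 0.1636] abs from shut [0.0455, 0.023, 0.1636]
1.0 [0.0582, 0.0294, 0.1773] abs from shut [0.0582, 0.0294, 0.1773]
1.1 [0.072, 0.0364, 0.1895] abs from shut [0.072, 0.0364, 0.1895]
1.2 [0.0868, 0.0439, 0.2001] abs from shut [0.0868, 0.0439, 0.2001]
1.3 [0.1025, 0.0518, 0.209] abs from shut [0.1025, 0.0518, 0.209]
1.4 [0.1189, 0.0601, 0.2161] abs from shut [0.1189, 0.0601, 0.2161]
1.5 [0.1358, 0.0686, 0.2213] abs from shut [0.1358, 0.0686, 0.2213]
1.6 [0.1531, 0.0774, 0.2246] abs from shut [0.1531, 0.0774, 0.2246]
1.7 [0.1707, 0.0863, 0.2259] abs from shut [0.1707, 0.0863, 0.2259]
1.8 [0.1882, 0.0951, 0.2253] abs from shut [0.1882, 0.0951, 0.2253]
1.86 [0.1987, 0.1004, 0.224] abs from shut [0.1987, 0.1004, 0.224]
1.92 [0.2091, 0.1057, 0.222] abs from shut [0.2091, 0.1057, 0.222]
1.73 [0.1759, 0.0889, 0.226] abs from shut [0.1759, 0.0889, 0.226]
2.08 [0.2361, 0.1193, 0.2132] abs from shut [0.2361, 0.1193, 0.2132]
```

Emit:
apply_moves(
  commands=[
    [[0.002, 0.0006, 0.0196, 0], [0.002, 0.0007, 0.0393, 0], [0.0035, 0.0016, 0.0589, 0], [0.007, 0.0033, 0.0782, 0], [0.012, 0.006, 0.097, 0], [0.019, 0.0095, 0.1151, 0], [0.0275, 0.0137, 0.1323, 0], [0.0372, 0.0188, 0.1486, 0]],
  ],
)

```text
t: 6.2
ee_pos: [458.4, 150.9, 411.7]
orientation: [0.851, 1.401, -0.865]
ft_force: [-6.5, -5.3, -5.4]
width: 11.4
```

```bash
python3 st.py
python3 - <<'E'
from h import *
snap('scene','s1')
E
```

```text
t 6.2 grasp [456.9 150.2 248.7] jawyaw 0.468 tilt [-0.01  -0.004 -1.   ] q [ 0.29  0.21  1.93 -0.    1.02 -0.17] F [-6.5 -5.3 -5.4] w 11.4
```

View pics/s1.png

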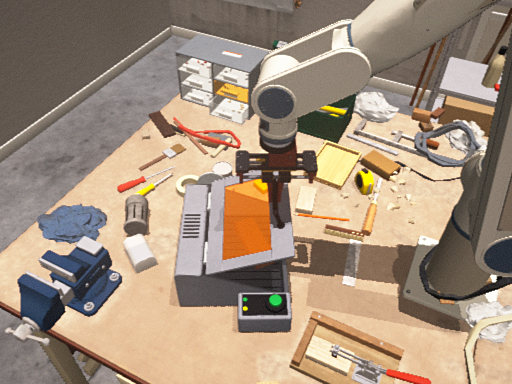

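Emit:
apply_moves(
  commands=[
    [[0.0113, 0.0057, 0.015, 0], [0.024, 0.0121, 0.0287, 0], [0.0378, 0.0191, 0.0409, 0], [0.0526, 0.0266, 0.0515, 0], [0.0683, 0.0345, 0.0604, 0], [0.0847, 0.0428, 0.0675, 0], [0.1016, 0.0513, 0.0727, 0], [0.1189, 0.0601, 0.076, 0]],
  ],
)

```text
t: 7.25
ee_pos: [578.7, 212.7, 492.6]
orientation: [0.858, 1.397, -0.857]
ft_force: [-12.1, 1.1, 18.4]
width: 11.4
```

```bash
python3 st.py
python3 - <<'E'
from h import *
snap('scene','s2')
E
```

```text
t 7.25 grasp [578.4 212.9 329.6] jawyaw 0.468 tilt [-0.002  0.002 -1.   ] q [ 0.33  0.33  1.56  0.    1.25 -0.14] F [-12.1   1.1  18.4] w 11.4
```

View pics/s2.png

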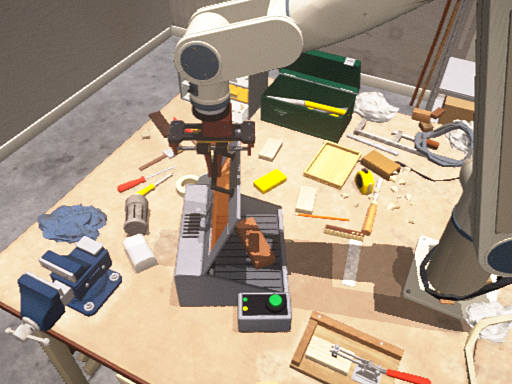

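Emit:
apply_moves(
  commands=[
    [[0.0176, 0.0089, 0.003, 0], [0.0351, 0.0177, 0.003, 0], [0.0456, 0.023, 0.001, 0], [0.052, 0.0263, -0.001, 0], [0.052, 0.0263, -0.001, 0], [0.052, 0.0263, -0.001, 0]],
  ],
)

```text
t: 8.05
ee_pos: [631.4, 239.4, 490.0]
orientation: [0.86, 1.396, -0.855]
ft_force: [-3.6, 4.2, 8.7]
width: 11.4
```

```bash
python3 st.py
python3 - <<'E'
from h import *
snap('scene','s3')
E
```

```text
t 8.05 grasp [631.6 239.9 327. ] jawyaw 0.469 tilt [ 0.001  0.003 -1.   ] q [ 0.34  0.42  1.43  0.    1.29 -0.13] F [-3.6  4.2  8.7] w 11.4
```

View pics/s3.png

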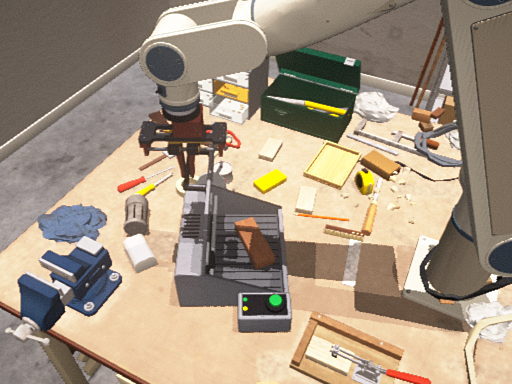

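Emit:
apply_moves(
  commands=[
    [[-0.008, -0.004, 0.001, 0], [-0.016, -0.008, 0.002, 0], [-0.023, -0.0115, 0.002, 0], [-0.029, -0.0145, 0.002, 0], [-0.031, -0.0155, 0.002, 0], [-0.031, -0.0155, 0.002, 0]],
  ],
)

```text
t: 8.85
ee_pos: [600.8, 223.7, 492.4]
orientation: [0.861, 1.394, -0.853]
ft_force: [-0.8, 4.3, 9.8]
width: 11.0
```

```bash
python3 st.py
```

```text
t 8.85 grasp [601.4 224.2 329.4] jawyaw 0.468 tilt [ 0.004  0.003 -1.   ] q [ 0.34  0.36  1.51  0.    1.26 -0.13] F [-0.8  4.3  9.8] w 11.0
```

Emit:
apply_moves(
  commands=[
    [[0, 0, 0, 0], [0, 0, 0, 0], [0, 0, 0, 0], [0, 0, 0.01, 0], [0, 0, 0.04, 0], [0, 0, 0.07, 0], [0, 0, 0.1, 0], [0, 0, 0.1, 0]],
  ],
  gripper=0.034,
)

```text
t: 9.85
ee_pos: [600.8, 222.7, 593.6]
orientation: [0.861, 1.391, -0.854]
ft_force: [0.6, 0.0, 0.2]
width: 33.9
```

```bash
python3 st.py
python3 - <<'E'
from h import *
snap('scene','s4');snap('top','t4')
E
```

```text
t 9.85 grasp [601.6 223.  430.6] jawyaw 0.468 tilt [ 0.005  0.002 -1.   ] q [ 0.34  0.3   1.38 -0.    1.46 -0.13] F [0.6 0.  0.2] w 33.9
```

View pics/s4.png

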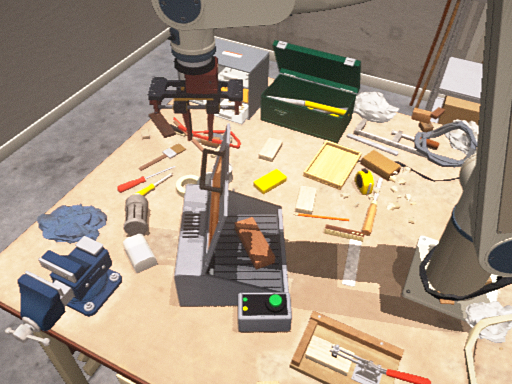

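View pics/t4.png

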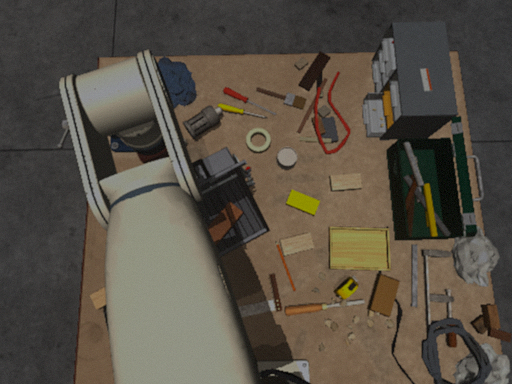

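Emit:
apply_moves(
  commands=[
    [[-0.02, -0.05, 0, 0], [-0.04, -0.1, 0, 0], [-0.06, -0.15, 0, 0], [-0.08, -0.2, -0.02, 0], [-0.1, -0.25, -0.04, 0], [-0.12, -0.3, -0.06, 0], [-0.14, -0.36, -0.08, 0], [-0.14, -0.4, -0.1, 0]],
  ],
  gripper=0.0878,
)

```text
t: 10.95
ee_pos: [458.9, -178.8, 488.6]
orientation: [0.859, 1.396, -0.859]
ft_force: [0.5, 0.4, 1.0]
width: 87.5
```

```bash
python3 st.py
cat > d.py <<'E'
from h import *
import sys
snap('scene','s'+sys.argv[1]);snap('top','t'+sys.argv[1])
for l in sys.argv[2:]:
    for c in ('scene','top'):
        print(l,c,[(np.round(x['position']).tolist(),round(x['conf'],2)) for x in models.place_of(c,l)], 'vis',[(np.round(x['position']).tolist(),round(x['conf'],2)) for x in models.search_frame(c,l)])
o=[]
for n in('scene','top'):
    d=viewer.get_image(n); p=proj(d,[[495,170,40.]])[0]; x,y=int(p[0]),int(p[1])
    print(n,'crop origin',x-35,y-35)
    o.append(cv2.resize(d['color'][y-35:y+35,x-35:x+35,::-1],(400,400),interpolation=cv2.INTER_CUBIC))
cv2.imwrite(f'pics/bed{sys.argv[1]}.png',cv2.convertScaleAbs(np.hstack(o),alpha=1.6))
E
python3 d.py 5 finished_block bed door_handle cabinet start_top
```

```text
t 10.95 grasp [ 458.6 -178.8  325.6] jawyaw 0.467 tilt [-0.002  0.001 -1.   ] q [-0.4   0.13  1.83 -0.    1.19 -0.86] F [0.5 0.4 1. ] w 87.5
finished_block scene [([512.0, 142.0, 16.0], 0.75)] vis [([502.0, 155.0, 52.0], 0.97)]
finished_block top [([501.0, 147.0, 16.0], 0.89)] vis [([505.0, 146.0, 47.0], 0.84)]
bed scene [([497.0, 167.0, 17.0], 0.92), ([430.0, -281.0, 3.0], 0.42)] vis [([536.0, 250.0, 68.0], 0.61)]
bed top [([500.0, 167.0, 19.0], 0.68)] vis [([589.0, 204.0, 331.0], 0.69), ([548.0, 223.0, 49.0], 0.56)]
door_handle scene [([601.0, 226.0, 328.0], 0.67)] vis [([570.0, 244.0, 275.0], 0.71)]
door_handle top [([598.0, 224.0, 325.0], 0.84)] vis [([586.0, 204.0, 331.0], 0.91)]
cabinet scene [([513.0, 178.0, -2.0], 0.65)] vis [([540.0, 260.0, 68.0], 0.88)]
cabinet top [([511.0, 175.0, 1.0], 0.59)] vis [([547.0, 224.0, 56.0], 0.91)]
start_top scene [([367.0, 315.0, 91.0], 0.43)] vis [([368.0, 315.0, 89.0], 0.53)]
start_top top [([372.0, 313.0, 88.0], 0.48)] vis [([372.0, 318.0, 88.0], 0.57)]
scene crop origin 218 213
top crop origin 177 194
```

View pics/bed5.png

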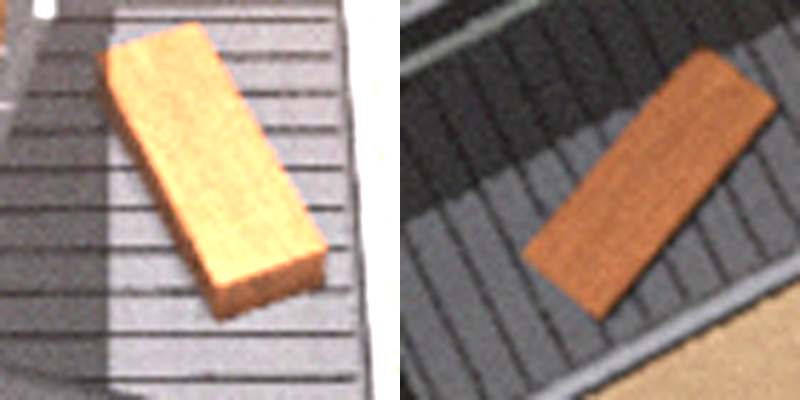

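View pics/t5.png

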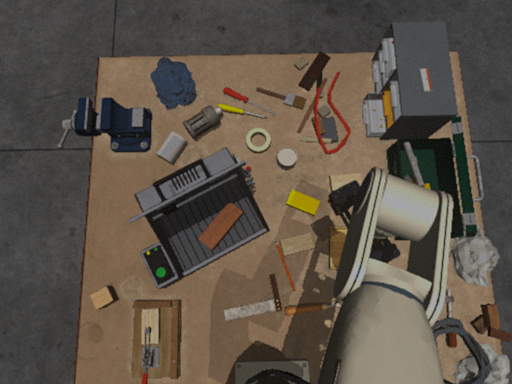

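Run:
```python
from h import *
t=viewer.get_image('top');s=viewer.get_image('scene');k=70/400
T=[(305,48),(377,103),(202,318),(123,255)];S=[(105,57),(198,25),(326,248),(215,287)]
A=[atz(t,177+u*k-.4,194+v*k-.4,48) for u,v in T];B=[atz(s,218+u*k-.4,213+v*k-.4,48) for u,v in S]
for P in(A,B):
    P=np.array(P);d=(P[1]+P[0]-P[2]-P[3])/2;w=(P[1]-P[0]+P[2]-P[3])/2
    print(P.mean(0),np.linalg.norm(d),np.linalg.norm(w),np.arctan2(d[1],d[0]),np.arctan2(w[1],w[0]))
for a,b in zip(T,S): print('?',)
# pair corners
for i,j in[(0,0),(1,1),(2,2),(3,3)]:
    print(tri(t,(177+T[i][0]*k,194+T[i][1]*k),s,(218+S[j][0]*k,213+S[j][1]*k)))
```

```text
[507.15354546 144.41924861  48.        ] 147.35073230190596 51.95234106717792 -0.7092514101127988 -2.2482373112290084
[504.6674543  146.66037518  48.        ] 146.74465808668478 52.655630392895546 -0.7194908113690612 -2.2527803180517796
?
?
?
?
(array([577.18479161, 114.59179995,  42.39803277]), np.float64(2.3443462035902276))
(array([545.876697  ,  75.6581136 ,  43.01500744]), np.float64(2.437159024833066))
(array([432.59267811, 170.52085622,  42.20982031]), np.float64(1.4999969538099325))
(array([467.53727121, 213.11169941,  42.24370316]), np.float64(0.07602453448712869))
```

Emit:
apply_moves(
  commands=[
    [[-0.01, 0.05, 0, 0.1], [-0.02, 0.1, 0, 0.2], [-0.03, 0.16, 0, 0.3], [-0.04, 0.22, -0.03, 0.39], [-0.045, 0.27, -0.08, 0.39], [-0.045, 0.304, -0.14, 0.39], [-0.045, 0.304, -0.2, 0.39], [-0.045, 0.304, -0.2, 0.39]],
  ],
  gripper=0.072,
)

```text
t: 13.25
ee_pos: [414.3, 127.0, 287.6]
orientation: [0.554, 1.504, -0.56]
ft_force: [-0.2, -0.3, 0.8]
width: 71.8
```

```bash
python3 st.py
```

```text
t 13.25 grasp [413.3 126.7 124.6] jawyaw 0.859 tilt [-0.006 -0.002 -1.   ] q [ 0.27  0.35  2.12 -0.    0.68 -0.59] F [-0.2 -0.3  0.8] w 71.8
```

Emit:
apply_moves(
  commands=[
    [[0, 0, -0.04, 0], [0, 0, -0.042, 0], [0.02, 0.01, -0.042, 0], [0.04, 0.02, -0.042, 0], [0.06, 0.03, -0.042, 0], [0.073, 0.035, -0.042, 0], [0.073, 0.035, -0.042, 0]],
  ],
)

```text
t: 14.12
ee_pos: [489.6, 161.8, 249.7]
orientation: [0.559, 1.496, -0.557]
ft_force: [-0.3, 0.6, -0.3]
width: 71.9
```

```bash
python3 st.py; python3 d.py 6
```

```text
t 14.12 grasp [490.  161.9  86.7] jawyaw 0.858 tilt [ 0.002  0.001 -1.   ] q [ 0.3   0.51  1.96 -0.    0.67 -0.56] F [-0.3  0.6 -0.3] w 71.9
scene crop origin 218 213
top crop origin 177 194
```

View pics/bed6.png

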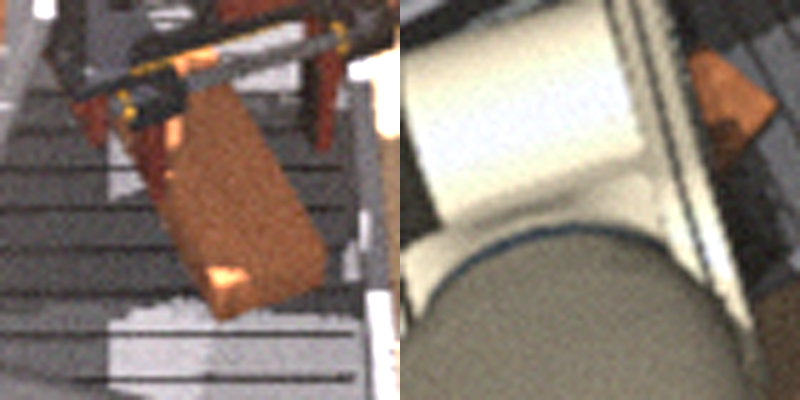

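View pics/s6.png

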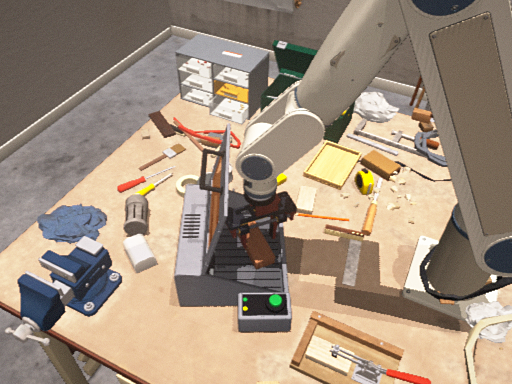

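Emit:
apply_moves(
  commands=[
    [[-0.002, 0, -0.015, 0], [-0.002, 0, -0.03, 0], [-0.002, 0, -0.043, 0], [-0.002, 0, -0.044, 0]],
  ],
)

```text
t: 14.82
ee_pos: [486.1, 161.6, 202.7]
orientation: [0.556, 1.5, -0.559]
ft_force: [0.2, 0.2, 0.5]
width: 72.0
```

Emit:
apply_moves(
  commands=[
    [[0, 0, 0, 0], [0, 0, 0, 0], [0, 0, 0, 0], [0, 0, 0, 0], [0, 0, 0, 0]],
  ],
  gripper=0.0,
)

```text
t: 15.45
ee_pos: [486.7, 161.8, 204.6]
orientation: [0.558, 1.497, -0.557]
ft_force: [-0.1, -0.4, 3.0]
width: 54.7
```

```bash
python3 st.py; python3 d.py 7
```

```text
t 15.45 grasp [486.8 161.8  41.6] jawyaw 0.858 tilt [ 0.001  0.    -1.   ] q [ 0.3   0.59  1.97 -0.    0.58 -0.56] F [-0.1 -0.4  3. ] w 54.7
scene crop origin 218 213
top crop origin 177 194
```

View pics/bed7.png

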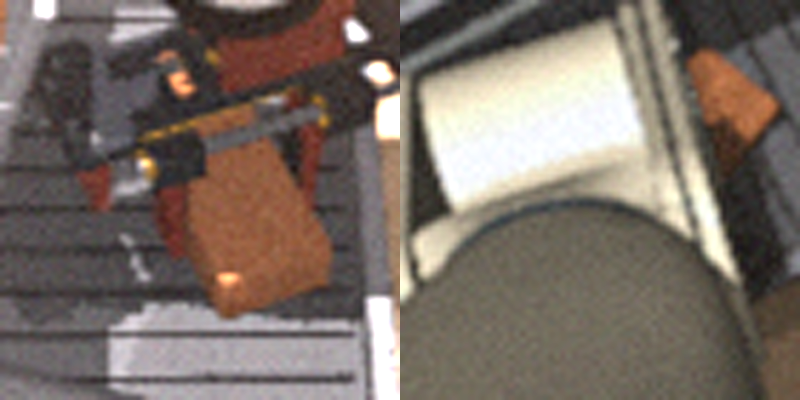

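Emit:
apply_moves(
  commands=[
    [[0, 0, 0.02, 0], [0, 0, 0.045, 0], [0, 0, 0.052, 0], [-0.02, -0.01, 0.052, 0], [-0.04, -0.02, 0.052, 0], [-0.06, -0.03, 0.052, 0], [-0.075, -0.04, 0.052, 0], [-0.075, -0.04, 0.055, 0]],
  ],
)

```text
t: 16.65
ee_pos: [410.6, 121.2, 258.9]
orientation: [0.557, 1.5, -0.559]
ft_force: [-0.2, -0.4, -0.7]
width: 55.0
```

```bash
python3 st.py; python3 d.py 8 tray_in tray
python3 - <<'E'
from h import *
t=viewer.get_image('top')
c=t['color'][215:285,315:405,::-1]; cv2.imwrite('pics/tray.png',cv2.resize(c,None,fx=8,fy=8,interpolation=cv2.INTER_CUBIC))
E
```

```text
t 16.65 grasp [410.2 121.1  95.9] jawyaw 0.857 tilt [-0.002 -0.001 -1.   ] q [ 0.26  0.4   2.14  0.    0.6  -0.6 ] F [-0.2 -0.4 -0.7] w 55.0
tray_in scene [([430.0, -283.0, 2.0], 0.98), ([435.0, -284.0, -3.0], 0.2)] vis [([400.0, -264.0, 3.0], 0.59)]
tray_in top [([434.0, -283.0, 8.0], 0.58)] vis [([433.0, -282.0, 5.0], 0.65)]
tray scene [([432.0, -282.0, -2.0], 0.6)] vis []
tray top [([433.0, -282.0, -2.0], 0.59)] vis [([436.0, -281.0, 7.0], 0.84)]
scene crop origin 218 213
top crop origin 177 194
```

View pics/tray.png

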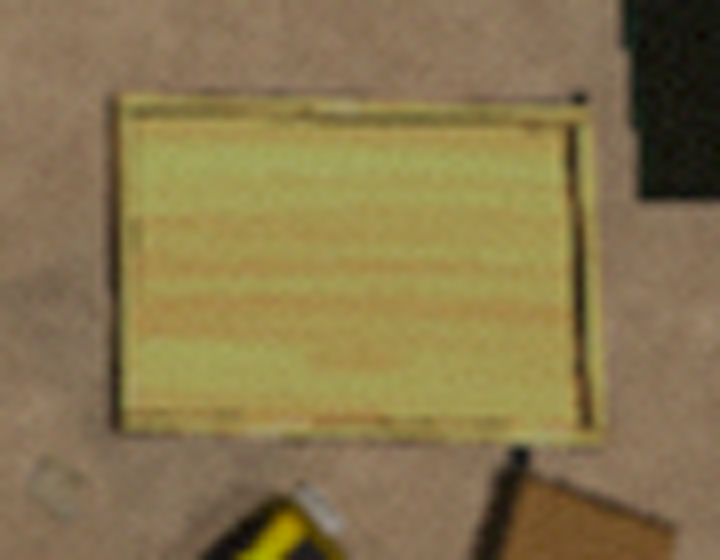

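View pics/s8.png

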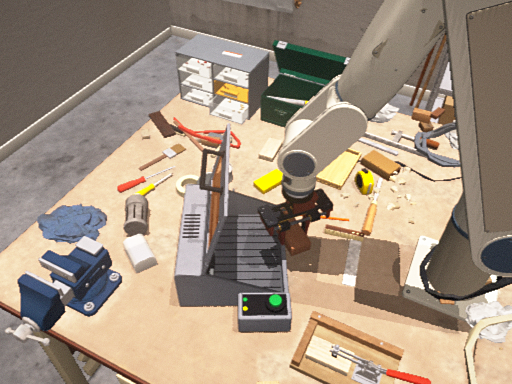

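Run:
```python
from h import *
t=viewer.get_image('top')
P=np.array([atz(t,315+u/8-.45,215+v/8-.45,20) for u,v in[(118,95),(590,105),(603,440),(118,434)]])
print(P.round(1).tolist(),P.mean(0)); 
for a,b in((0,1),(3,2),(1,2),(0,3)): d=P[b]-P[a];print(np.linalg.norm(d),np.arctan2(d[1],d[0])+ (np.pi/2 if a!=1 and b!=3 else 0))
```

```text
[[499.6, -193.9, 20.0], [492.0, -378.7, 20.0], [363.4, -371.6, 20.0], [369.4, -185.8, 20.0]] [ 431.12041993 -282.48739918   20.        ]
185.0417414781944 -0.04105611675927556
185.84157070336184 -0.03190014276238262
128.81827830119033 3.085804855213131
130.53355089910085 3.0799297952904103
```

Emit:
apply_moves(
  commands=[
    [[0, -0.04, 0.01, -0.1], [0, -0.09, 0.02, -0.25], [0.005, -0.14, 0.03, -0.4], [0.01, -0.19, 0.03, -0.55], [0.015, -0.24, 0.03, -0.7], [0.02, -0.29, 0.03, -0.85], [0.023, -0.34, 0.02, -0.902], [0.023, -0.378, 0, -0.902]],
  ],
)

```text
t: 18.35
ee_pos: [435.0, -258.6, 259.6]
orientation: [1.243, 1.184, -1.242]
ft_force: [-0.4, -0.2, -0.9]
width: 54.7
```

```bash
python3 st.py; python3 d.py 9
```

```text
t 18.35 grasp [ 435.4 -258.8   96.6] jawyaw -0.046 tilt [ 0.002 -0.002 -1.   ] q [-0.56  0.48  1.98 -0.    0.68 -0.51] F [-0.4 -0.2 -0.9] w 54.7
scene crop origin 218 213
top crop origin 177 194
```

View pics/s9.png

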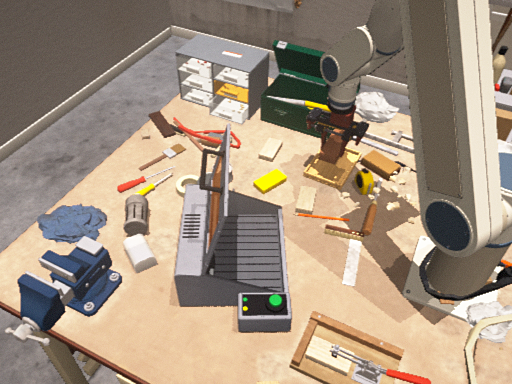

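Emit:
apply_moves(
  commands=[
    [[-0.002, 0, -0.02, 0], [-0.002, 0, -0.04, 0], [-0.002, 0, -0.055, 0], [-0.002, 0, -0.062, 0], [-0.002, 0, -0.065, 0], [-0.002, 0, -0.065, 0]],
  ],
)

```text
t: 19.3
ee_pos: [432.8, -256.2, 194.5]
orientation: [1.241, 1.188, -1.241]
ft_force: [-0.6, 0.4, -1.0]
width: 54.9
```

```bash
python3 st.py
python3 - <<'E'
from h import *
s=viewer.get_image('scene')
cv2.imwrite('pics/tr2.png',cv2.resize(s['color'][110:210,280:400,::-1],None,fx=6,fy=6,interpolation=cv2.INTER_CUBIC))
E
```

```text
t 19.3 grasp [ 432.8 -256.2   31.5] jawyaw -0.044 tilt [ 0. -0. -1.] q [-0.56  0.6   2.    0.    0.54 -0.51] F [-0.6  0.4 -1. ] w 54.9
```

View pics/tr2.png

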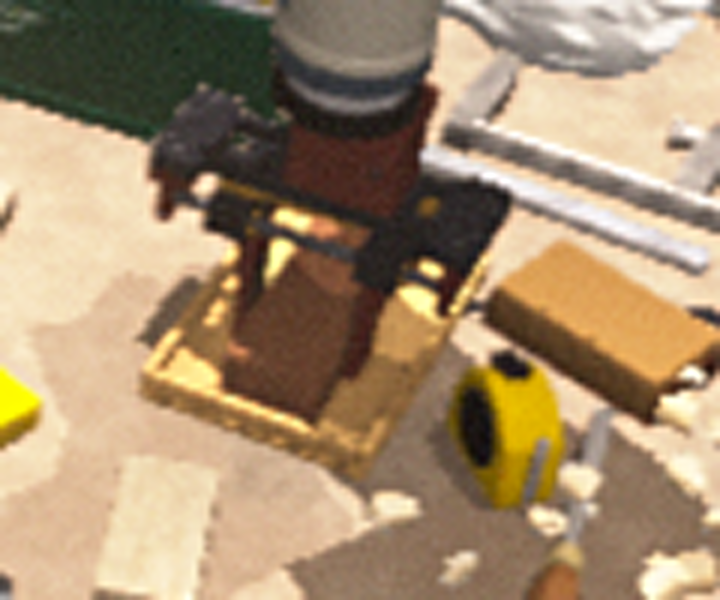

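Emit:
apply_moves(
  commands=[
    [[0, -0.001, -0.002, 0], [0, -0.001, -0.002, 0]],
  ],
)

```text
t: 19.6
ee_pos: [432.8, -257.5, 192.6]
orientation: [1.242, 1.187, -1.241]
ft_force: [-0.4, 0.3, 1.5]
width: 55.0
```

Emit:
apply_moves(
  commands=[
    [[0, 0, 0, 0], [0, 0, 0, 0], [0, 0, 0, 0], [0, 0, 0.03, 0], [0, 0, 0.08, 0], [0, 0, 0.14, 0], [0, 0, 0.2, 0]],
  ],
  gripper=0.078,
)

```text
t: 20.48
ee_pos: [432.3, -257.0, 394.0]
orientation: [1.242, 1.188, -1.242]
ft_force: [1.9, -0.9, -1.9]
width: 77.8
```

Emit:
apply_moves(
  commands=[
    [[0, 0.05, 0, 0], [0, 0.1, 0, 0.1], [-0.01, 0.16, 0, 0.2], [-0.02, 0.22, 0, 0.3], [-0.03, 0.28, 0, 0.4], [-0.03, 0.34, 0, 0.5], [-0.03, 0.4, 0, 0.51], [-0.03, 0.44, 0, 0.51]],
  ],
)

```text
t: 21.48
ee_pos: [402.1, 185.1, 392.4]
orientation: [0.858, 1.395, -0.858]
ft_force: [1.2, -0.5, 0.6]
width: 78.3
```

```bash
python3 st.py; python3 d.py 10 blank_1 finished_block
python3 - <<'E'
from h import *
o=[]
for n in('scene','top'):
  d=viewer.get_image(n)
  for P in([450,-89,20],[645,-257,20]):
    p=proj(d,[P])[0]; x,y=int(p[0]),int(p[1]); print(n,x-25,y-25)
    o.append(cv2.resize(d['color'][y-25:y+25,x-25:x+25,::-1],(300,300),interpolation=cv2.INTER_CUBIC))
cv2.imwrite('pics/bl.png',cv2.convertScaleAbs(np.vstack([np.hstack(o[:2]),np.hstack(o[2:])]),alpha=1.2))
E
```

```text
t 21.48 grasp [402.2 185.2 229.4] jawyaw 0.468 tilt [ 0.  0. -1.] q [ 0.4   0.17  2.03  0.    0.94 -0.06] F [ 1.2 -0.5  0.6] w 78.3
blank_1 scene [([454.0, -88.0, -2.0], 0.67), ([599.0, 227.0, 325.0], 0.59), ([578.0, -114.0, -5.0], 0.48)] vis [([650.0, -239.0, 20.0], 0.6), ([576.0, -135.0, 18.0], 0.59), ([455.0, -50.0, 18.0], 0.5)]
blank_1 top [([452.0, -88.0, -0.0], 0.91), ([646.0, -254.0, 3.0], 0.7), ([580.0, -111.0, 4.0], 0.65)] vis [([584.0, -110.0, 21.0], 0.82), ([646.0, -250.0, 19.0], 0.76), ([451.0, -85.0, 19.0], 0.6)]
finished_block scene [([435.0, -288.0, 5.0], 0.58), ([370.0, 315.0, 88.0], 0.46)] vis [([433.0, -277.0, 37.0], 0.76)]
finished_block top [([430.0, -285.0, 4.0], 0.71)] vis [([430.0, -281.0, 34.0], 0.6)]
scene crop origin 218 213
top crop origin 177 194
scene 279 171
scene 244 121
top 271 217
top 321 156
```

View pics/t10.png

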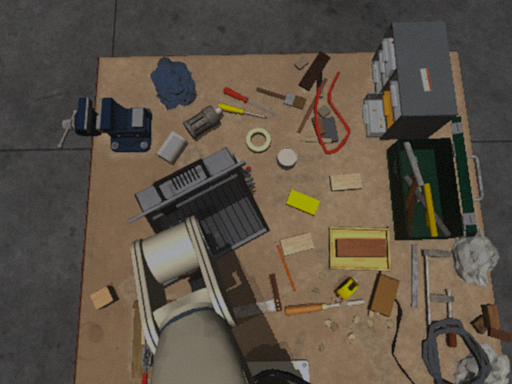

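View pics/bl.png

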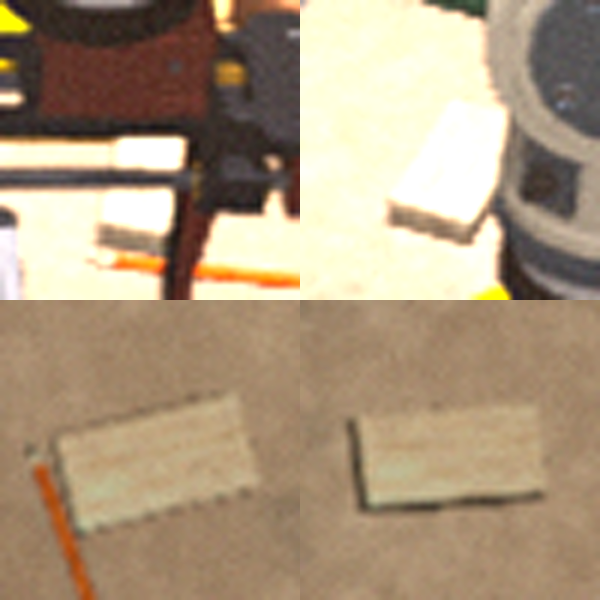

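Run:
```python
from h import *
t=viewer.get_image('top')
for o,C in(((271,217),[(55,138),(237,92),(258,186),(80,232)]),((321,156),[(58,112),(238,103),(245,193),(68,205)])):
    P=np.array([atz(t,o[0]+u/6-.4,o[1]+v/6-.4,20) for u,v in C])
    d=(P[1]+P[2]-P[0]-P[3])/2; w=(P[0]+P[1]-P[2]-P[3])/2
    print(P.mean(0).round(1),np.linalg.norm(d),np.linalg.norm(w),np.arctan2(d[1],d[0])+np.pi/2,np.arctan2(w[1],w[0]))
```

```text
[448.2 -89.7  20. ] 96.84341557391728 49.60993888974478 0.22744754951169677 0.19898194673914507
[ 644.9 -256.6   20. ] 96.33238861554509 50.608286408577094 0.0403989827692981 0.01939945795239105
```

Emit:
apply_moves(
  commands=[
    [[0.0, -0.05, 0, -0.1], [0.01, -0.1, 0, -0.2], [0.02, -0.16, 0, -0.253], [0.035, -0.22, -0.03, -0.253], [0.048, -0.274, -0.08, -0.253], [0.048, -0.274, -0.14, -0.253], [0.048, -0.274, -0.15, -0.253], [0.048, -0.274, -0.15, -0.253]],
  ],
)

```text
t: 23.22
ee_pos: [450.1, -91.5, 240.8]
orientation: [1.051, 1.306, -1.053]
ft_force: [0.4, 0.3, -0.1]
width: 78.2
```

```bash
python3 st.py
cat > cr.py <<'E'
from h import *
import sys
P=[float(a) for a in sys.argv[2:5]]; r=int(sys.argv[5]); o=[]
for n in('scene','top'):
  d=viewer.get_image(n)
  p=proj(d,[P])[0]; x,y=int(p[0]),int(p[1]); print(n,x-r,y-r)
  o.append(cv2.resize(d['color'][max(0,y-r):y+r,max(0,x-r):x+r,::-1],(400,400),interpolation=cv2.INTER_CUBIC))
cv2.imwrite(f'pics/{sys.argv[1]}.png',cv2.convertScaleAbs(np.hstack(o),alpha=1.3))
E
python3 cr.py A1 450 -89 20 35
```

```text
t 23.23 grasp [449.4 -91.3  77.8] jawyaw 0.212 tilt [-0.004  0.001 -1.   ] q [-0.23  0.47  2.08 -0.    0.59 -0.44] F [ 0.4  0.3 -0.1] w 78.2
scene 269 161
top 261 207
```

View pics/A1.png

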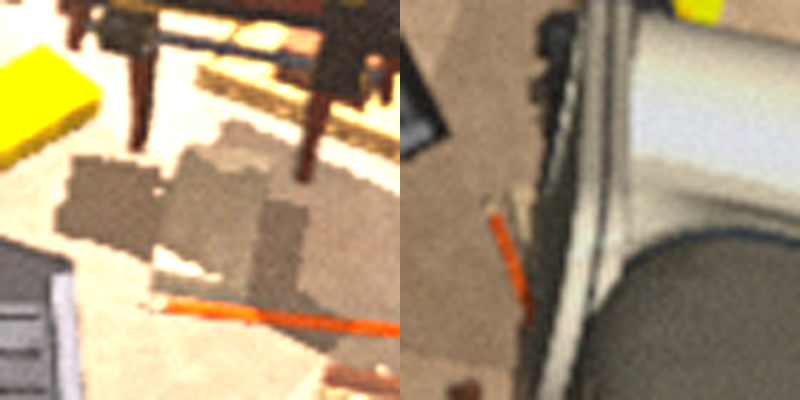

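Emit:
apply_moves(
  commands=[
    [[0, 0.002, -0.02, 0], [0, 0.002, -0.04, 0], [0, 0.002, -0.052, 0], [0, 0.002, -0.054, 0], [0, 0.002, -0.054, 0]],
  ],
)

```text
t: 23.95
ee_pos: [450.9, -89.2, 188.9]
orientation: [1.051, 1.302, -1.05]
ft_force: [0.8, -0.6, -0.3]
width: 78.1
```

Emit:
apply_moves(
  commands=[
    [[0, 0, 0, 0], [0, 0, 0, 0], [0, 0, 0, 0], [0, 0, 0, 0], [0, 0, 0, 0]],
  ],
  gripper=0.0,
)

```text
t: 24.58
ee_pos: [450.6, -89.3, 188.4]
orientation: [1.051, 1.302, -1.051]
ft_force: [-1.1, -0.2, 4.9]
width: 49.7
```

```bash
python3 st.py
```

```text
t 24.57 grasp [450.6 -89.3  25.4] jawyaw 0.213 tilt [ 0. -0. -1.] q [-0.22  0.58  2.09 -0.    0.47 -0.43] F [-1.1 -0.2  4.9] w 49.7
```

Emit:
apply_moves(
  commands=[
    [[0, 0, 0.03, 0], [0, 0, 0.07, 0], [-0.015, 0.05, 0.07, 0.08], [-0.03, 0.1, 0.07, 0.16], [-0.045, 0.16, 0.07, 0.255], [-0.06, 0.22, 0.07, 0.255], [-0.068, 0.266, 0.07, 0.255], [-0.068, 0.266, 0.07, 0.255]],
  ],
)

```text
t: 25.58
ee_pos: [382.1, 179.3, 258.3]
orientation: [0.855, 1.396, -0.854]
ft_force: [0.1, 0.1, -0.5]
width: 49.6
```

```bash
python3 st.py; python3 d.py 11
```

```text
t 25.57 grasp [382.2 179.3  95.3] jawyaw 0.473 tilt [ 0.001  0.    -1.   ] q [ 0.41  0.4   2.16  0.    0.59 -0.06] F [ 0.1  0.1 -0.5] w 49.6
scene crop origin 218 213
top crop origin 177 194
```

View pics/s11.png

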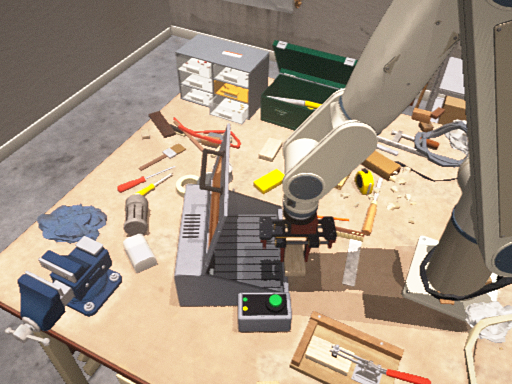

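Held. I'll move it in over the bed.

Emit:
apply_moves(
  commands=[
    [[0.02, 0.01, 0, 0], [0.04, 0.02, 0, 0], [0.06, 0.03, 0, 0], [0.0777, 0.0375, 0, 0], [0.0777, 0.0375, -0.02, 0], [0.0777, 0.0375, -0.035, 0], [0.0777, 0.0375, -0.046, 0], [0.0777, 0.0375, -0.046, 0]],
  ],
)

```text
t: 26.78
ee_pos: [460.0, 213.7, 211.4]
orientation: [0.857, 1.396, -0.86]
ft_force: [0.1, 1.1, -0.4]
width: 49.8
```

```bash
python3 st.py; python3 d.py 12
```

```text
t 26.77 grasp [459.7 213.5  48.4] jawyaw 0.467 tilt [-0.002 -0.001 -1.   ] q [ 0.41  0.57  1.99 -0.    0.59 -0.06] F [ 0.1  1.1 -0.4] w 49.8
scene crop origin 218 213
top crop origin 177 194
```

View pics/bed12.png

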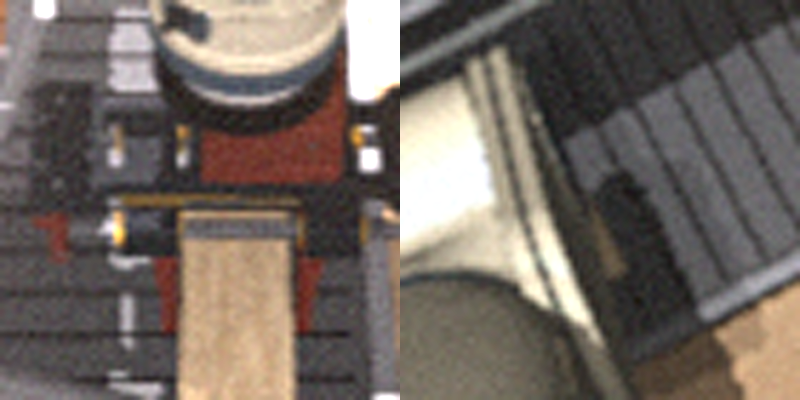

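Emit:
apply_moves(
  commands=[
    [[0, 0.001, -0.003, 0], [0, 0.001, -0.005, 0], [0, 0.001, -0.005, 0]],
  ],
)

```text
t: 27.35
ee_pos: [460.2, 215.3, 207.2]
orientation: [0.858, 1.395, -0.858]
ft_force: [-0.6, -0.5, -1.7]
width: 50.0
```

Emit:
apply_moves(
  commands=[
    [[0, 0, 0, 0], [0, 0, 0, 0], [0, 0, 0, 0], [0, 0, 0.02, 0], [0, 0, 0.05, 0], [-0.02, -0.01, 0.05, 0], [-0.05, -0.025, 0.05, 0], [-0.08, -0.04, 0.06, 0]],
  ],
  gripper=0.066,
)

```text
t: 28.35
ee_pos: [379.2, 174.7, 267.1]
orientation: [0.857, 1.396, -0.859]
ft_force: [-0.1, -0.0, 0.0]
width: 66.1
```

```bash
python3 st.py; python3 d.py 13 blank_1
```

```text
t 28.35 grasp [379.1 174.7 104.1] jawyaw 0.468 tilt [-0.001 -0.    -1.   ] q [ 0.4   0.37  2.16 -0.    0.61 -0.06] F [-0.1 -0.   0. ] w 66.1
blank_1 scene [([577.0, -111.0, -3.0], 0.95), ([463.0, 217.0, 15.0], 0.76), ([646.0, -258.0, 1.0], 0.64)] vis [([460.0, 224.0, 35.0], 0.82), ([578.0, -101.0, 19.0], 0.78), ([644.0, -245.0, 19.0], 0.71)]
blank_1 top [([644.0, -257.0, 2.0], 0.95), ([582.0, -112.0, 2.0], 0.55), ([465.0, 216.0, 14.0], 0.44)] vis [([644.0, -252.0, 21.0], 0.84), ([487.0, 193.0, 35.0], 0.69)]
scene crop origin 218 213
top crop origin 177 194
```

View pics/s13.png

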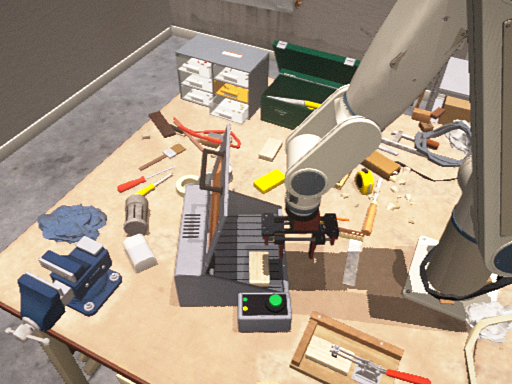

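Emit:
apply_moves(
  commands=[
    [[0, -0.05, 0.05, 0], [0.01, -0.1, 0.1, -0.08], [0.02, -0.16, 0.1, -0.16], [0.04, -0.22, 0.1, -0.24], [0.07, -0.28, 0.1, -0.32], [0.1, -0.33, 0.1, -0.4], [0.14, -0.38, 0.1, -0.438], [0.18, -0.42, 0.1, -0.438]],
  ],
  gripper=0.078,
)

```text
t: 29.75
ee_pos: [556.4, -241.7, 366.9]
orientation: [1.188, 1.223, -1.188]
ft_force: [0.3, 0.2, 0.6]
width: 78.2
```

```bash
python3 st.py
```

```text
t 29.75 grasp [ 556.3 -241.7  203.9] jawyaw 0.028 tilt [-0.  0. -1.] q [-0.43  0.44  1.7   0.    1.   -0.46] F [0.3 0.2 0.6] w 78.2
```

Emit:
apply_moves(
  commands=[
    [[0.045, -0.01, 0, 0], [0.0885, -0.015, 0, 0], [0.0885, -0.015, -0.05, 0], [0.0885, -0.015, -0.1, 0], [0.0885, -0.015, -0.13, 0], [0.0885, -0.015, -0.13, 0]],
  ],
)

```text
t: 30.5
ee_pos: [642.9, -253.9, 233.9]
orientation: [1.186, 1.229, -1.19]
ft_force: [-0.2, -0.7, -0.2]
width: 77.9
```

```bash
python3 st.py; python3 cr.py B1 645 -256 20 35
```

```text
t 30.5 grasp [ 642.  -253.6   70.9] jawyaw 0.03 tilt [-0.005  0.002 -1.   ] q [-0.39  0.72  1.55 -0.    0.87 -0.42] F [-0.2 -0.7 -0.2] w 77.9
scene 234 111
top 310 146
```

View pics/B1.png

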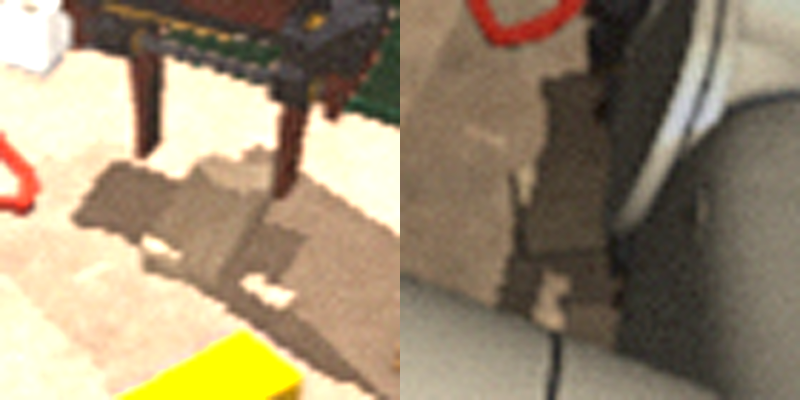

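Emit:
apply_moves(
  commands=[
    [[0, 0, -0.02, 0], [0, 0, -0.04, 0], [0, 0, -0.05, 0], [0, 0, -0.05, 0], [0, 0, -0.05, 0]],
  ],
)

```text
t: 31.22
ee_pos: [643.9, -254.4, 187.5]
orientation: [1.187, 1.223, -1.187]
ft_force: [0.3, -0.8, 0.0]
width: 77.9
```

```bash
python3 st.py; python3 cr.py B2 645 -256 20 35
```

```text
t 31.23 grasp [ 643.9 -254.4   24.5] jawyaw 0.03 tilt [ 0. -0. -1.] q [-0.39  0.79  1.56 -0.    0.8  -0.42] F [ 0.3 -0.8  0. ] w 77.9
scene 234 111
top 310 146
```

View pics/B2.png

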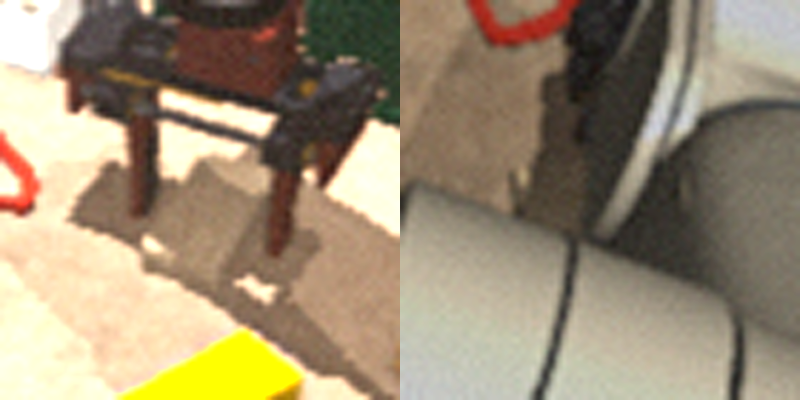

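Emit:
apply_moves(
  commands=[
    [[0, 0, 0, 0], [0, 0, 0, 0], [0, 0, 0, 0], [0, 0, 0, 0], [0, 0, 0, 0], [0, 0, 0.002, 0]],
  ],
  gripper=0.0,
)

```text
t: 32.08
ee_pos: [643.5, -254.2, 189.1]
orientation: [1.187, 1.224, -1.187]
ft_force: [-0.4, 0.4, -0.5]
width: 49.8
```

```bash
python3 st.py; python3 -c "
from h import *
"
```

```text
t 32.08 grasp [ 643.3 -254.2   26.1] jawyaw 0.03 tilt [-0.001  0.    -1.   ] q [-0.39  0.79  1.56 -0.    0.8  -0.42] F [-0.4  0.4 -0.5] w 49.8
```

Emit:
apply_moves(
  commands=[
    [[0, 0, 0.04, 0], [-0.02, 0.01, 0.08, 0], [-0.06, 0.04, 0.09, 0.06], [-0.1, 0.08, 0.09, 0.12], [-0.14, 0.12, 0.09, 0.2], [-0.17, 0.17, 0.09, 0.28], [-0.19, 0.22, 0.09, 0.36], [-0.2, 0.27, 0.09, 0.438]],
  ],
)

```text
t: 33.08
ee_pos: [442.3, 16.9, 279.4]
orientation: [0.856, 1.396, -0.857]
ft_force: [0.2, 0.2, -0.8]
width: 49.6
```

```bash
python3 st.py; python3 d.py 14
```

```text
t 33.08 grasp [442.2  16.9 116.4] jawyaw 0.47 tilt [-0. -0. -1.] q [ 0.01  0.37  2.11 -0.    0.66 -0.46] F [ 0.2  0.2 -0.8] w 49.6
scene crop origin 218 213
top crop origin 177 194
```

View pics/s14.png

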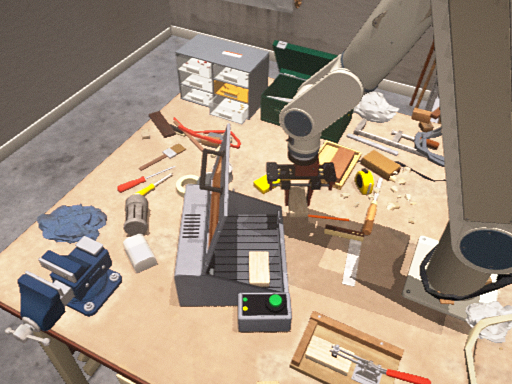

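View pics/bed14.png

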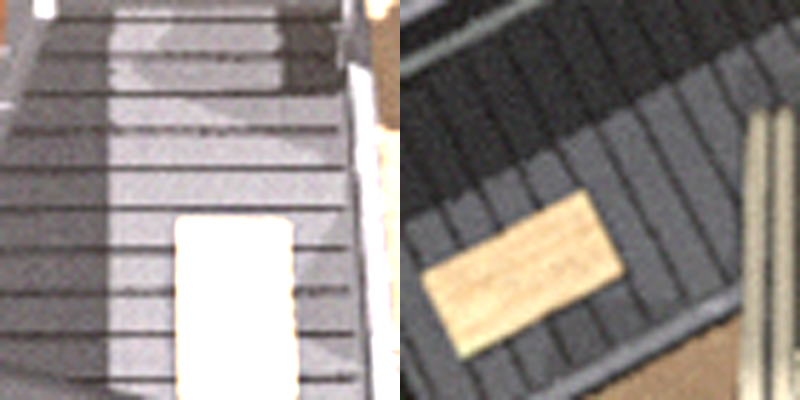

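View pics/bed13.png

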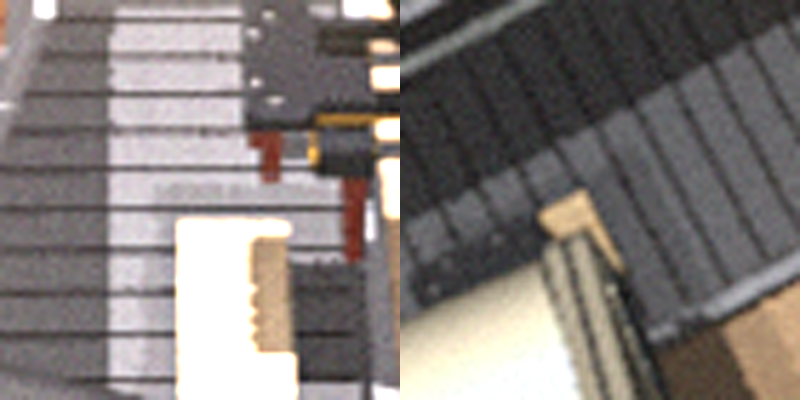

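Blank A is unmoved. Now placing blank B beside it.

Emit:
apply_moves(
  commands=[
    [[-0.005, 0.03, -0.01, 0], [-0.008, 0.056, -0.02, 0], [0.012, 0.066, -0.02, 0], [0.032, 0.076, -0.02, 0], [0.052, 0.086, -0.02, 0], [0.07, 0.095, -0.02, 0], [0.07, 0.095, -0.05, 0], [0.07, 0.095, -0.068, 0]],
  ],
)

```text
t: 34.28
ee_pos: [514.0, 109.5, 210.1]
orientation: [0.859, 1.395, -0.86]
ft_force: [-0.3, -0.3, -1.0]
width: 50.1
```

```bash
python3 st.py; python3 d.py 15
```

```text
t 34.27 grasp [513.8 109.5  47.1] jawyaw 0.466 tilt [-0.001 -0.    -1.   ] q [ 0.19  0.59  1.95 -0.    0.61 -0.28] F [-0.3 -0.3 -1. ] w 50.1
scene crop origin 218 213
top crop origin 177 194
```

View pics/bed15.png

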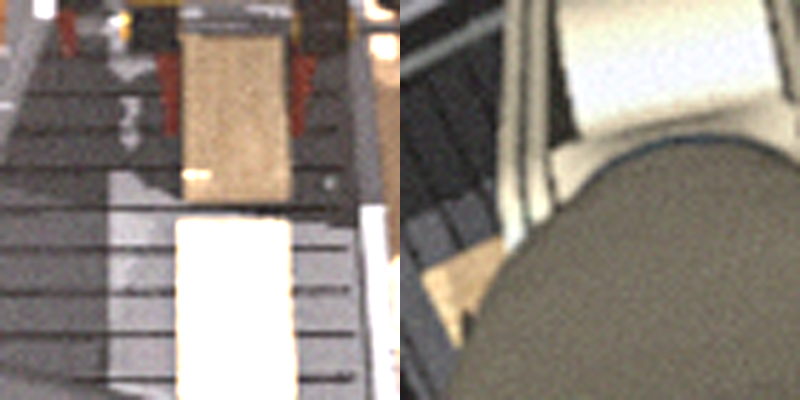

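Emit:
apply_moves(
  commands=[
    [[0, 0, -0.003, 0], [0, 0, -0.0045, 0], [0, 0, -0.0045, 0]],
  ],
)

```text
t: 34.85
ee_pos: [513.7, 110.8, 207.1]
orientation: [0.858, 1.395, -0.858]
ft_force: [-0.2, 0.7, -1.2]
width: 50.1
```

Emit:
apply_moves(
  commands=[
    [[0, 0, 0, 0], [0, 0, 0, 0], [0, 0, 0, 0], [0, 0, 0.02, 0], [0, 0, 0.05, 0], [-0.03, -0.015, 0.05, 0], [-0.06, -0.03, 0.05, 0], [-0.09, -0.05, 0.08, 0]],
  ],
  gripper=0.066,
)

```text
t: 35.85
ee_pos: [422.0, 60.4, 285.9]
orientation: [0.856, 1.398, -0.86]
ft_force: [-0.2, -0.1, 0.2]
width: 66.0
```

Emit:
apply_moves(
  commands=[
    [[0, -0.05, 0.05, 0], [0, -0.1, 0.1, 0], [0, -0.16, 0.15, 0], [0, -0.22, 0.2, 0], [0, -0.26, 0.25, 0]],
  ],
)

```text
t: 36.48
ee_pos: [422.9, -167.3, 502.9]
orientation: [0.858, 1.395, -0.858]
ft_force: [1.3, 0.7, 0.4]
width: 66.4
```

```bash
python3 st.py; python3 d.py 16 blank_1 finished_block screw_tin masking_roll door_handle
```

```text
t 36.48 grasp [ 422.9 -167.3  339.9] jawyaw 0.468 tilt [ 0. -0. -1.] q [-0.4   0.05  1.88  0.    1.21 -0.87] F [1.3 0.7 0.4] w 66.4
blank_1 scene [([514.0, 105.0, 16.0], 0.86), ([582.0, -111.0, -2.0], 0.67), ([462.0, 217.0, 15.0], 0.58)] vis [([460.0, 223.0, 37.0], 0.96), ([511.0, 120.0, 37.0], 0.91), ([577.0, -104.0, 20.0], 0.83), ([544.0, 257.0, 70.0], 0.57)]
blank_1 top [([515.0, 108.0, 18.0], 0.87), ([463.0, 215.0, 19.0], 0.69)] vis [([516.0, 111.0, 39.0], 0.96), ([582.0, -111.0, 22.0], 0.76), ([464.0, 219.0, 38.0], 0.56)]
finished_block scene [([794.0, 25.0, -5.0], 0.42)] vis [([409.0, -264.0, 33.0], 0.91)]
finished_block top [([404.0, -274.0, 4.0], 0.67)] vis [([411.0, -210.0, 36.0], 0.46)]
screw_tin scene [([729.0, -68.0, -2.0], 0.42)] vis [([702.0, -65.0, 38.0], 0.55)]
screw_tin top [([727.0, -62.0, -0.0], 0.9)] vis [([721.0, -62.0, 42.0], 0.55)]
masking_roll scene [([792.0, 26.0, -6.0], 0.63)] vis [([803.0, 18.0, 21.0], 0.58)]
masking_roll top [([788.0, 21.0, -4.0], 0.58), ([370.0, 315.0, 92.0], 0.21)] vis [([790.0, 26.0, 22.0], 0.58)]
door_handle scene [([604.0, 228.0, 326.0], 0.65), ([466.0, 218.0, 16.0], 0.18)] vis [([571.0, 243.0, 274.0], 0.66)]
door_handle top [([601.0, 224.0, 323.0], 0.93)] vis [([591.0, 204.0, 332.0], 0.88), ([453.0, -203.0, 6.0], 0.23)]
scene crop origin 218 213
top crop origin 177 194
```

View pics/bed16.png

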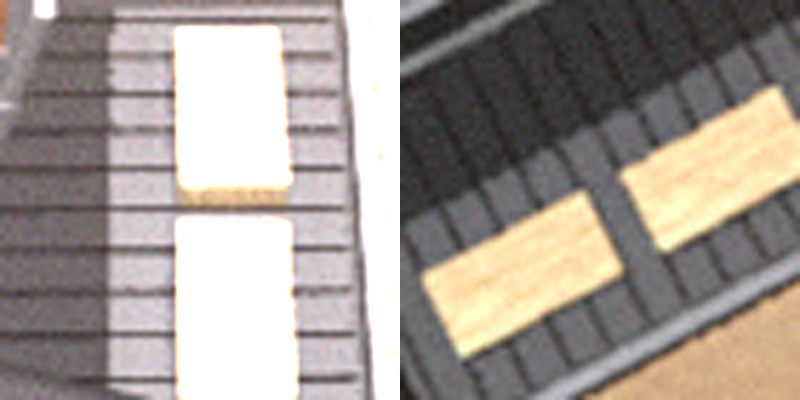

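View pics/s16.png

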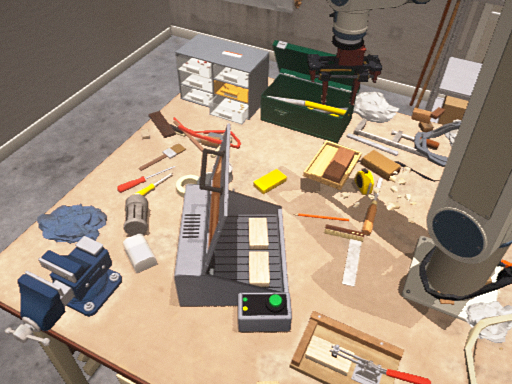

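View pics/t16.png

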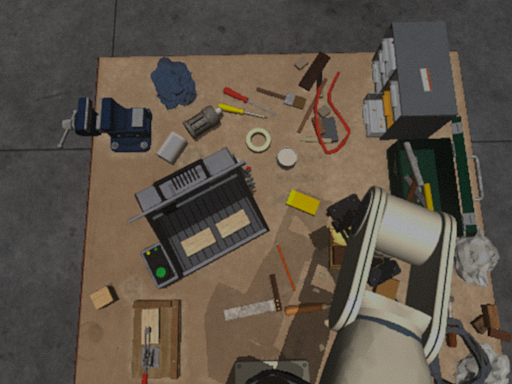

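The block has been knocked aside in the tray, from x≈432 to x≈406. I'll move the arm away and inspect it.

Emit:
apply_moves(
  commands=[
    [[0, 0.06, 0, 0], [0, 0.12, 0, 0], [0, 0.18, 0, 0], [0, 0.22, 0, 0]],
  ],
)

```text
t: 38.17
ee_pos: [423.3, 56.2, 501.7]
orientation: [0.857, 1.395, -0.857]
ft_force: [0.1, -0.4, -0.2]
width: 65.9
```

```bash
python3 st.py; python3 cr.py T1 432 -283 10 38;python3 d.py 17 finished_block
```

```text
t 38.17 grasp [423.4  56.2 338.7] jawyaw 0.469 tilt [ 0.001  0.    -1.   ] q [ 0.1   0.    1.93  0.    1.2  -0.37] F [ 0.1 -0.4 -0.2] w 65.9
scene 293 125
top 320 209
finished_block scene [([410.0, -278.0, 9.0], 0.55), ([496.0, 166.0, 16.0], 0.21)] vis [([407.0, -259.0, 37.0], 0.73)]
finished_block top [([406.0, -274.0, 6.0], 0.73)] vis [([407.0, -270.0, 34.0], 0.9)]
scene crop origin 218 213
top crop origin 177 194
```

View pics/T1.png

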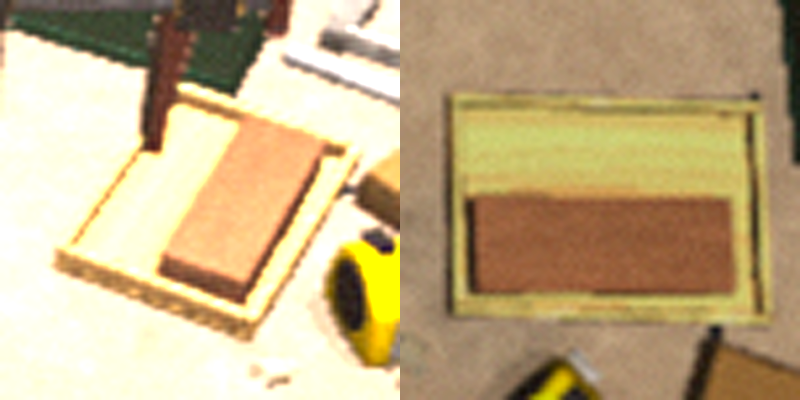

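Emit:
apply_moves(
  commands=[
    [[0, 0, 0.05, 0], [0, 0.02, 0.091, 0], [0.035, 0.06, 0.091, 0], [0.075, 0.09, 0.091, 0], [0.115, 0.12, 0.091, 0], [0.15, 0.15, 0.091, 0], [0.178, 0.168, 0.091, 0], [0.178, 0.168, 0.091, 0]],
  ],
  gripper=0.036,
)

```text
t: 39.67
ee_pos: [603.2, 222.4, 591.1]
orientation: [0.857, 1.396, -0.859]
ft_force: [0.1, -0.9, -0.2]
width: 36.1
```

```bash
python3 st.py
```

```text
t 39.67 grasp [603.  222.3 428.1] jawyaw 0.468 tilt [-0.001 -0.001 -1.   ] q [ 0.33  0.31  1.38 -0.    1.46 -0.13] F [ 0.1 -0.9 -0.2] w 36.1
```

Emit:
apply_moves(
  commands=[
    [[-0.001, 0.001, 0, 0], [-0.001, 0.001, -0.03, 0], [-0.001, 0.001, -0.055, 0], [-0.001, 0.001, -0.055, 0]],
  ],
)

```text
t: 40.17
ee_pos: [599.6, 222.2, 536.2]
orientation: [0.857, 1.397, -0.861]
ft_force: [0.6, 0.1, 0.1]
width: 35.8
```

```bash
python3 st.py; python3 cr.py H1 600 224 330 40
```

```text
t 40.17 grasp [599.1 222.  373.2] jawyaw 0.467 tilt [-0.003 -0.001 -1.   ] q [ 0.34  0.33  1.46 -0.    1.36 -0.13] F [0.6 0.1 0.1] w 35.8
scene 162 127
top 136 132
```

View pics/H1.png

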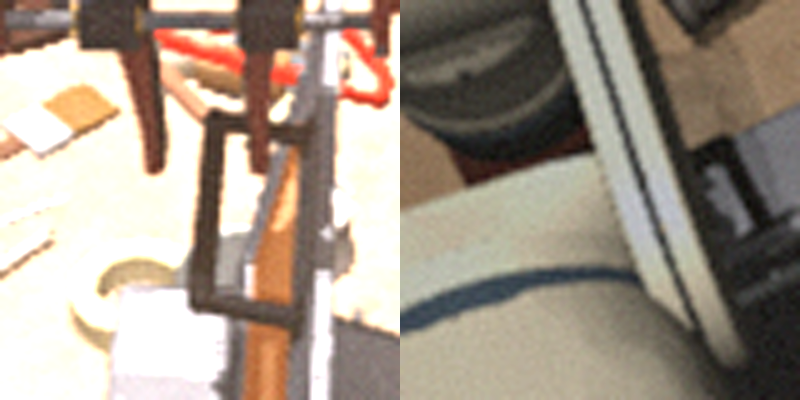

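Emit:
apply_moves(
  commands=[
    [[0.001, 0.001, -0.015, 0], [0.001, 0.001, -0.03, 0], [0.001, 0.001, -0.042, 0], [0.001, 0.001, -0.042, 0]],
  ],
)

```text
t: 40.78
ee_pos: [601.4, 224.1, 493.8]
orientation: [0.856, 1.397, -0.86]
ft_force: [-0.2, -0.1, -0.4]
width: 35.6
```

Emit:
apply_moves(
  commands=[
    [[0, 0, 0, 0], [0, 0, 0, 0], [0, 0, 0, 0], [0, 0, 0, 0]],
  ],
  gripper=0.0,
)

```text
t: 41.28
ee_pos: [601.7, 224.2, 496.0]
orientation: [0.858, 1.395, -0.857]
ft_force: [-0.9, -0.3, 1.5]
width: 11.5
```

```bash
python3 st.py; python3 arc.py 1.73 1.8 1.9 2.0 2.04 2.08 2.12
```

```text
t 41.27 grasp [601.8 224.2 333. ] jawyaw 0.468 tilt [ 0.001  0.    -1.   ] q [ 0.34  0.36  1.5  -0.    1.28 -0.13] F [-0.9 -0.3  1.5] w 11.5
1.8 [0.0123, 0.0062, -0.0006] abs from shut [0.1882, 0.0951, 0.2253]
1.9 [0.0297, 0.015, -0.0032] abs from shut [0.2057, 0.1039, 0.2227]
2.0 [0.0468, 0.0237, -0.0077] abs from shut [0.2228, 0.1126, 0.2182]
2.04 [0.0535, 0.0271, -0.0101] abs from shut [0.2295, 0.116, 0.2159]
2.08 [0.0602, 0.0304, -0.0127] abs from shut [0.2361, 0.1193, 0.2132]
2.12 [0.0667, 0.0337, -0.0157] abs from shut [0.2426, 0.1226, 0.2103]
```

Emit:
apply_moves(
  commands=[
    [[0.0123, 0.0062, 0, 0], [0.0297, 0.015, -0.002, 0], [0.042, 0.021, -0.006, 0], [0.05, 0.0255, -0.009, 0], [0.0555, 0.028, -0.011, 0], [0.0595, 0.03, -0.012, 0], [0.0595, 0.03, -0.012, 0], [0.0595, 0.03, -0.012, 0]],
  ],
)

```text
t: 42.28
ee_pos: [661.0, 254.5, 483.8]
orientation: [0.858, 1.395, -0.857]
ft_force: [-3.8, 3.0, 4.0]
width: 10.6
```

```bash
python3 st.py;python3 d.py 18; python3 cr.py C1 640 60 120 35
```

```text
t 42.27 grasp [661.  254.7 320.8] jawyaw 0.468 tilt [ 0.     0.001 -1.   ] q [ 0.35  0.48  1.35  0.    1.31 -0.12] F [-3.8  3.   4. ] w 10.6
scene crop origin 218 213
top crop origin 177 194
scene 189 148
top 212 141
```

View pics/s18.png

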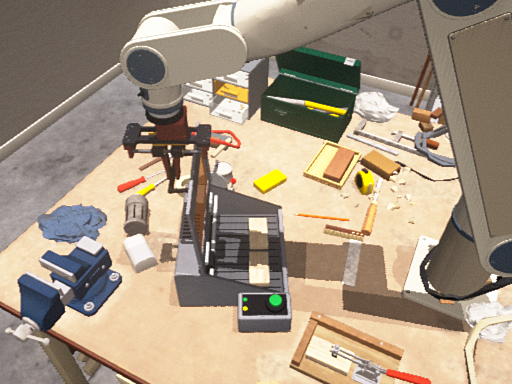

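View pics/C1.png

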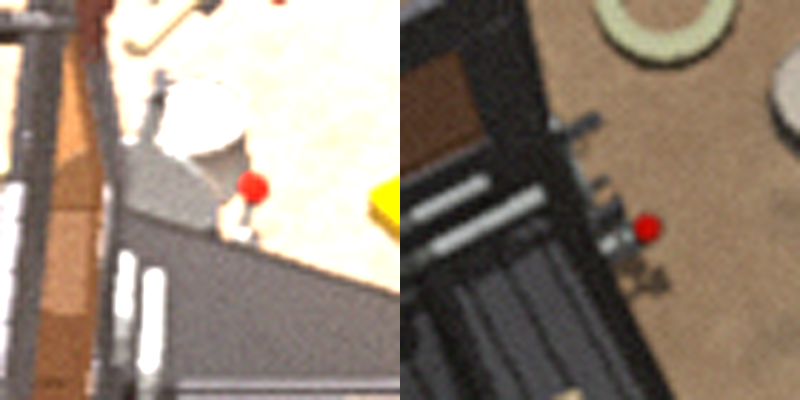

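Emit:
apply_moves(
  commands=[
    [[0.003, 0.0015, -0.001, 0], [0.005, 0.0025, -0.002, 0], [0.005, 0.0025, -0.002, 0]],
  ],
)

```text
t: 42.95
ee_pos: [665.2, 256.7, 482.1]
orientation: [0.857, 1.397, -0.859]
ft_force: [-9.3, 1.1, 9.4]
width: 11.2
```

```bash
python3 st.py; python3 cr.py C2 640 60 120 35; python3 arc.py 2.08 2 1.9 1.8 1.7 1.6 1.5 1.4 1.3 ; python3 arc.py 1.3 1.2 1.1 1 .9 .8 .7 .6 .5; python3 arc.py .5 .4 .3 .2 .15 .1 .05 0
```

```text
t 42.95 grasp [664.8 256.6 319.1] jawyaw 0.468 tilt [-0.003 -0.    -1.   ] q [ 0.35  0.49  1.34  0.    1.31 -0.12] F [-9.3  1.1  9.4] w 11.2
scene 189 148
top 212 141
2.0 [-0.0133, -0.0067, 0.005] abs from shut [0.2228, 0.1126, 0.2182]
1.9 [-0.0304, -0.0154, 0.0095] abs from shut [0.2057, 0.1039, 0.2227]
1.8 [-0.0479, -0.0242, 0.0121] abs from shut [0.1882, 0.0951, 0.2253]
1.7 [-0.0654, -0.0331, 0.0127] abs from shut [0.1707, 0.0863, 0.2259]
1.6 [-0.083, -0.0419, 0.0114] abs from shut [0.1531, 0.0774, 0.2246]
1.5 [-0.1003, -0.0507, 0.0081] abs from shut [0.1358, 0.0686, 0.2213]
1.4 [-0.1172, -0.0593, 0.0028] abs from shut [0.1189, 0.0601, 0.2161]
1.3 [-0.1336, -0.0675, -0.0043] abs from shut [0.1025, 0.0518, 0.209]
1.2 [-0.0157, -0.0079, -0.0089] abs from shut [0.0868, 0.0439, 0.2001]
1.1 [-0.0305, -0.0154, -0.0195] abs from shut [0.072, 0.0364, 0.1895]
1.0 [-0.0443, -0.0224, -0.0317] abs from shut [0.0582, 0.0294, 0.1773]
0.9 [-0.0569, -0.0288, -0.0454] abs from shut [0.0455, 0.023, 0.1636]
0.8 [-0.0683, -0.0345, -0.0604] abs from shut [0.0342, 0.0173, 0.1486]
0.7 [-0.0782, -0.0395, -0.0766] abs from shut [0.0242, 0.0122, 0.1323]
0.6 [-0.0867, -0.0438, -0.0939] abs from shut [0.0158, 0.008, 0.1151]
0.5 [-0.0936, -0.0473, -0.112] abs from shut [0.0089, 0.0045, 0.097]
0.4 [-0.0052, -0.0026, -0.0188] abs from shut [0.0037, 0.0018, 0.0782]
0.3 [-0.0088, -0.0044, -0.0381] abs from shut [0.0001, 0.0001, 0.0589]
0.2 [-0.0106, -0.0053, -0.0577] abs from shut [-0.0017, -0.0008, 0.0393]
0.15 [-0.0108, -0.0055, -0.0675] abs from shut [-0.0019, -0.001, 0.0294]
0.1 [-0.0106, -0.0054, -0.0774] abs from shut [-0.0017, -0.0009, 0.0196]
0.05 [-0.01, -0.005, -0.0872] abs from shut [-0.0011, -0.0005, 0.0098]
0.0 [-0.0089, -0.0045, -0.097] abs from shut [0.0, 0.0, 0.0]
```

View pics/C2.png

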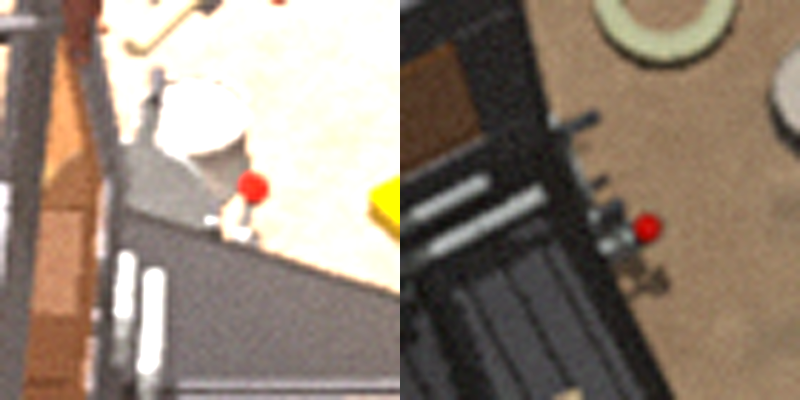

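Emit:
apply_moves(
  commands=[
    [[-0.016, -0.008, 0.005, 0], [-0.033, -0.0165, 0.0095, 0], [-0.0505, -0.0255, 0.012, 0], [-0.068, -0.0345, 0.0125, 0], [-0.0855, -0.043, 0.011, 0], [-0.103, -0.052, 0.008, 0], [-0.12, -0.0605, 0.0025, 0], [-0.136, -0.069, -0.0045, 0]],
  ],
)

```text
t: 44.05
ee_pos: [530.0, 187.1, 477.4]
orientation: [0.859, 1.392, -0.856]
ft_force: [0.7, 1.9, 1.3]
width: 11.2
```

```bash
python3 st.py;python3 d.py 19
```

```text
t 44.05 grasp [530.5 187.2 314.4] jawyaw 0.468 tilt [ 0.003  0.    -1.   ] q [ 0.32  0.25  1.7  -0.    1.19 -0.15] F [0.7 1.9 1.3] w 11.2
scene crop origin 218 213
top crop origin 177 194
```

View pics/s19.png

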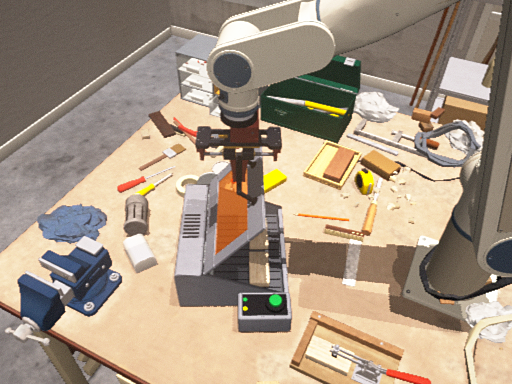

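Emit:
apply_moves(
  commands=[
    [[-0.0157, -0.0079, -0.0089, 0], [-0.0305, -0.0154, -0.0195, 0], [-0.0443, -0.0224, -0.0317, 0], [-0.0569, -0.0288, -0.0454, 0], [-0.0683, -0.0345, -0.0604, 0], [-0.0782, -0.0395, -0.0766, 0], [-0.0867, -0.0438, -0.0939, 0], [-0.0936, -0.0473, -0.112, 0]],
  ],
)

```text
t: 45.25
ee_pos: [436.5, 139.7, 364.5]
orientation: [0.857, 1.394, -0.858]
ft_force: [0.1, -0.6, 0.7]
width: 11.1
```

```bash
python3 st.py
```

```text
t 45.25 grasp [436.7 139.5 201.5] jawyaw 0.468 tilt [ 0.001 -0.001 -1.   ] q [ 0.28  0.24  2.02 -0.    0.88 -0.18] F [ 0.1 -0.6  0.7] w 11.1
```

Emit:
apply_moves(
  commands=[
    [[-0.0052, -0.0026, -0.0188, 0], [-0.0088, -0.0044, -0.0381, 0], [-0.0106, -0.0053, -0.0577, 0], [-0.0108, -0.0055, -0.0675, 0], [-0.0106, -0.0054, -0.0774, 0], [-0.01, -0.005, -0.0872, 0], [-0.0089, -0.0045, -0.097, 0], [-0.0089, -0.0045, -0.099, 0]],
  ],
)

```text
t: 46.25
ee_pos: [427.3, 135.1, 265.1]
orientation: [0.855, 1.396, -0.86]
ft_force: [-1.7, -7.3, -3.6]
width: 11.4
```

```bash
python3 st.py;python3 d.py 20; python3 cr.py C3 640 60 120 35
```

```text
t 46.25 grasp [426.9 134.8 102.1] jawyaw 0.469 tilt [-0.002 -0.002 -1.   ] q [ 0.28  0.41  2.1  -0.    0.64 -0.19] F [-1.7 -7.3 -3.6] w 11.4
scene crop origin 218 213
top crop origin 177 194
scene 189 148
top 212 141
```

View pics/s20.png

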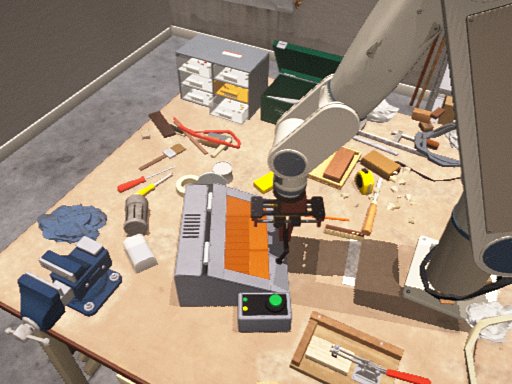

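View pics/C3.png

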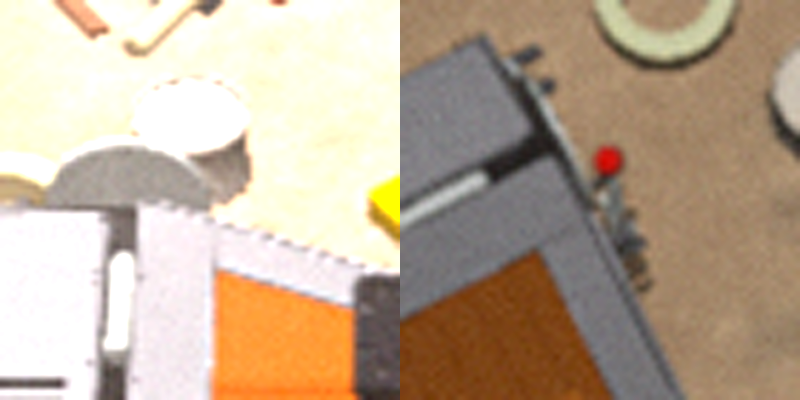

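Emit:
apply_moves(
  commands=[
    [[0, 0, 0, 0], [0, 0, 0, 0], [0, 0, 0, 0], [0, 0, 0, 0], [0, 0, 0.03, 0], [0, 0, 0.07, 0], [0, 0, 0.1, 0], [0, 0, 0.1, 0]],
  ],
  gripper=0.05,
)

```text
t: 47.55
ee_pos: [428.3, 136.1, 368.1]
orientation: [0.861, 1.392, -0.854]
ft_force: [1.0, 0.3, -1.2]
width: 49.9
```

```bash
python3 st.py;python3 d.py 21 start_top door_handle; python3 cr.py D1 370 315 90 25
```

```text
t 47.55 grasp [429.1 136.3 205.1] jawyaw 0.468 tilt [ 0.005  0.001 -1.   ] q [ 0.28  0.22  2.04  0.    0.88 -0.19] F [ 1.   0.3 -1.2] w 49.9
start_top scene [] vis [([368.0, 317.0, 88.0], 0.41)]
start_top top [([373.0, 315.0, 87.0], 0.47)] vis [([370.0, 316.0, 89.0], 0.62)]
door_handle scene [([428.0, 137.0, 101.0], 0.61)] vis [([512.0, 194.0, 99.0], 0.68), ([722.0, -62.0, 40.0], 0.56)]
door_handle top [] vis [([559.0, 135.0, 111.0], 0.62)]
scene crop origin 218 213
top crop origin 177 194
scene 249 273
top 135 246
```

View pics/D1.png

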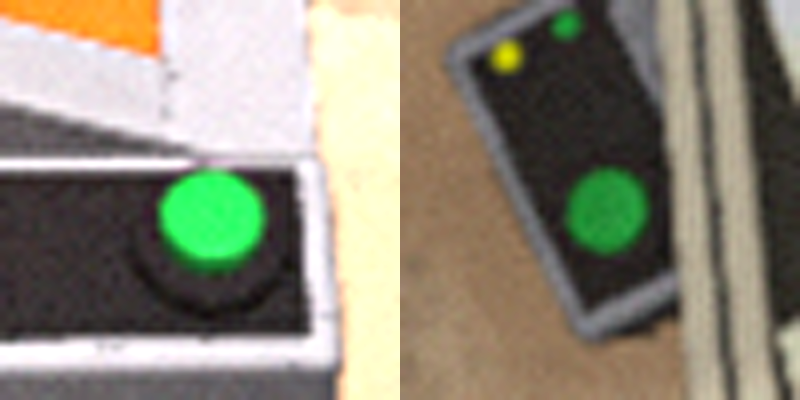

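View pics/s21.png

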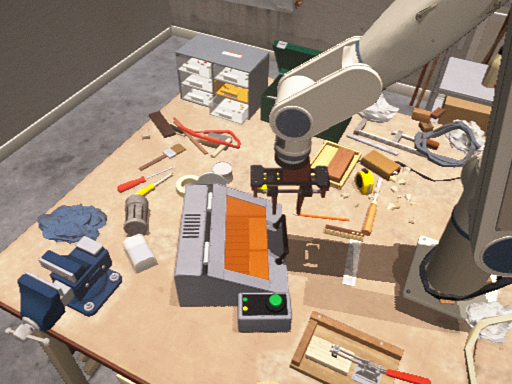

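Run:
```python
from h import *
s=viewer.get_image('scene');t=viewer.get_image('top')
print(tri(s,(275.1,299.2),t,(160.5,271.9)),atz(s,275.1,299.2,90),atz(t,160.5,271.9,90))
```

```text
(array([369.22842652, 314.61258881,  88.87546205]), np.float64(1.4862687579987506)) [368.25764734 315.11845459  90.        ] [369.94221703 314.52965556  90.        ]
```

Emit:
apply_moves(
  commands=[
    [[-0.015, 0.05, 0, 0], [-0.03, 0.1, 0, 0], [-0.045, 0.15, 0, 0], [-0.0595, 0.178, -0.02, 0], [-0.0595, 0.178, -0.05, 0], [-0.0595, 0.178, -0.07, 0], [-0.0595, 0.178, -0.07, 0], [-0.0595, 0.178, -0.07, 0]],
  ],
  gripper=0.0,
)

```text
t: 49.35
ee_pos: [368.5, 314.0, 296.6]
orientation: [0.859, 1.395, -0.857]
ft_force: [0.1, -0.3, 0.5]
width: 0.4
```

```bash
python3 st.py; python3 cr.py D2 370 315 90 30
```

```text
t 49.35 grasp [368.6 314.1 133.6] jawyaw 0.468 tilt [ 0.001  0.001 -1.   ] q [0.68 0.39 2.01 0.   0.74 0.21] F [ 0.1 -0.3  0.5] w 0.4
scene 244 268
top 130 241
```

View pics/D2.png

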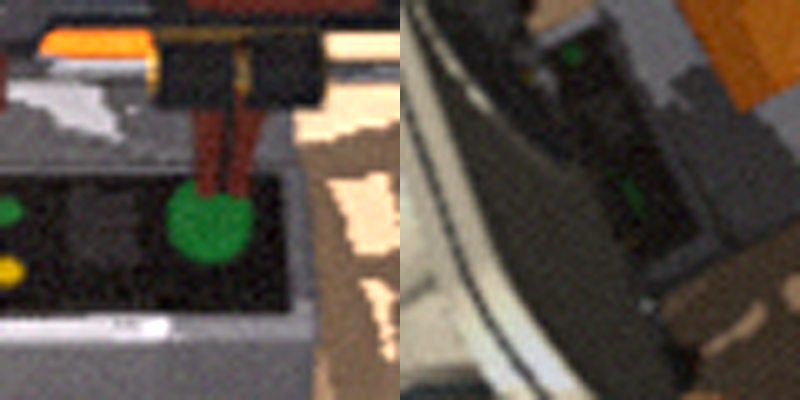

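Emit:
apply_moves(
  commands=[
    [[0.001, 0, -0.015, 0], [0.001, 0, -0.023, 0], [0.001, 0, -0.028, 0], [0.001, 0, -0.031, 0], [0.001, 0, -0.033, 0], [0.001, 0, -0.033, 0], [0.001, 0, -0.033, 0]],
  ],
)

```text
t: 50.32
ee_pos: [369.1, 313.7, 265.6]
orientation: [0.858, 1.395, -0.858]
ft_force: [-8.7, -9.0, 40.3]
width: 0.5
```

```bash
python3 st.py
```

```text
t 50.33 grasp [369.1 313.7 102.6] jawyaw 0.468 tilt [ 0. -0. -1.] q [ 0.68  0.45  2.02 -0.    0.67  0.21] F [-8.7 -9.  40.3] w 0.5
```

Emit:
apply_moves(
  commands=[
    [[0, 0, 0.005, 0], [0, 0, 0.02, 0], [0, 0, 0.06, 0], [0, -0.03, 0.11, 0], [0, -0.08, 0.16, 0], [0.01, -0.14, 0.21, 0], [0.03, -0.2, 0.25, 0], [0.04, -0.26, 0.25, 0]],
  ],
)

```text
t: 51.32
ee_pos: [403.3, 81.7, 509.1]
orientation: [0.859, 1.392, -0.854]
ft_force: [1.1, -0.1, -0.8]
width: 0.5
```

Emit:
apply_moves(
  commands=[
    [[0, -0.06, 0, 0], [0, -0.12, 0, 0], [0, -0.14, 0, 0], [0, -0.14, 0, 0]],
  ],
)

```text
t: 51.82
ee_pos: [402.8, -58.1, 506.6]
orientation: [0.86, 1.394, -0.86]
ft_force: [-0.9, -0.3, -0.8]
width: 0.7
```

```bash
python3 st.py;python3 d.py 22 start_top finished_block blank_1 door_handle masking_roll screw_tin; python3 cr.py D3 370 315 90 25; python3 cr.py D4 500 160 60 50
```

```text
t 51.83 grasp [402.9 -58.1 343.6] jawyaw 0.465 tilt [ 0.  0. -1.] q [-0.17 -0.04  1.96  0.    1.22 -0.64] F [-0.9 -0.3 -0.8] w 0.7
start_top scene [([367.0, 313.0, 88.0], 0.51)] vis []
start_top top [([374.0, 316.0, 90.0], 0.39)] vis [([373.0, 314.0, 88.0], 0.47)]
finished_block scene [([411.0, -278.0, 7.0], 0.92)] vis [([412.0, -262.0, 36.0], 0.95)]
finished_block top [] vis []
blank_1 scene [([580.0, -110.0, -1.0], 0.68)] vis [([577.0, -105.0, 15.0], 0.72)]
blank_1 top [([584.0, -113.0, 3.0], 0.75)] vis [([580.0, -109.0, 22.0], 0.61), ([530.0, 207.0, 98.0], 0.17)]
door_handle scene [([429.0, 138.0, 100.0], 0.77)] vis [([513.0, 194.0, 97.0], 0.67)]
door_handle top [([428.0, 135.0, 95.0], 0.56), ([374.0, 314.0, 92.0], 0.33)] vis [([515.0, 179.0, 90.0], 0.61)]
masking_roll scene [([791.0, 23.0, -3.0], 0.8), ([435.0, -283.0, 3.0], 0.31)] vis [([459.0, -270.0, -0.0], 0.64)]
masking_roll top [([791.0, 22.0, -4.0], 0.6)] vis [([788.0, 25.0, 22.0], 0.58), ([372.0, 316.0, 93.0], 0.44)]
screw_tin scene [([728.0, -65.0, -0.0], 0.77), ([427.0, 140.0, 102.0], 0.59), ([431.0, -282.0, -2.0], 0.24), ([430.0, -284.0, 0.0], 0.17)] vis [([721.0, -62.0, 42.0], 0.69)]
screw_tin top [([730.0, -66.0, 3.0], 0.62), ([428.0, 136.0, 97.0], 0.16)] vis [([725.0, -60.0, 45.0], 0.88), ([513.0, 177.0, 92.0], 0.55)]
scene crop origin 218 213
top crop origin 177 194
scene 249 273
top 135 246
scene 203 190
top 165 177
```

View pics/s22.png

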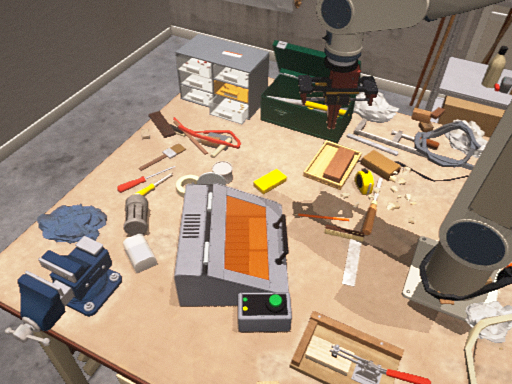

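View pics/D3.png

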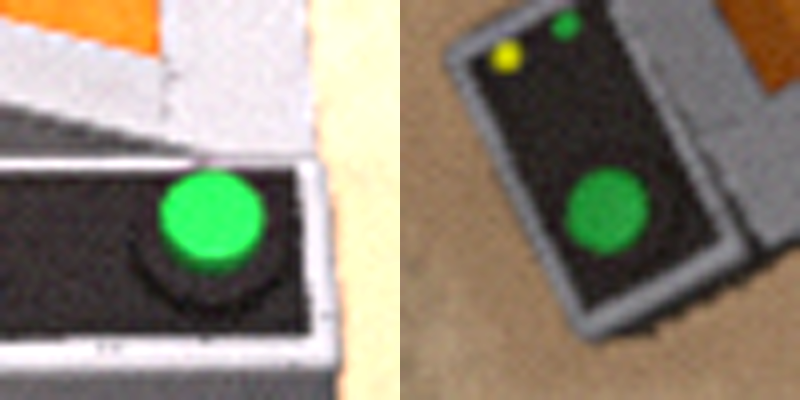

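View pics/D4.png

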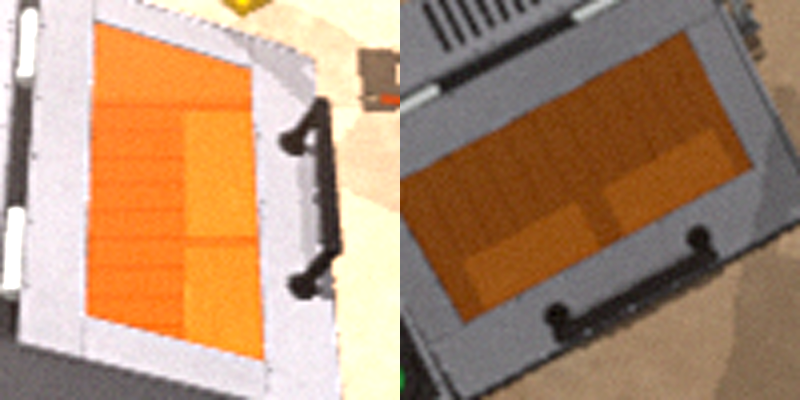

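View pics/t22.png

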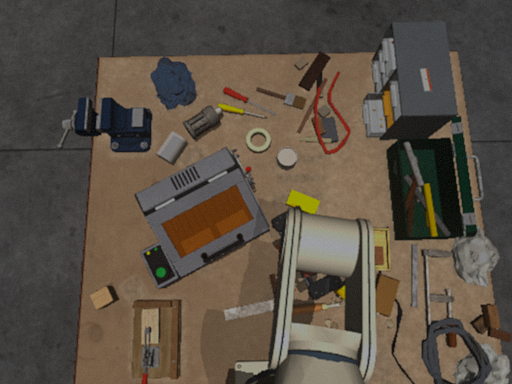

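```bash
python3 -c "
from h import *
print(workorder.close_job())"
```

```text
the job is handed in; nothing more can be done
None
```

The changeover is done and handed in at about 52 s of the 210 s allowed; `close_job` gives no verdict, so success isn't confirmed.

**What I did**
- I lifted the door by its bar to about 1.9 rad and let it back onto its stay.
- I laid the red-brown block in the tray and both pale pine blanks side by side on the bed. Only two blanks were present, and I left the yellow look-alike alone.
- I raised the door to its stop, where the red catch knob moved to its thrown position. I then lowered it gently until shut and pressed the green button once.

**Last checks**
- **Door and catch:** the handle is back at its shut position and the knob is back where it was before the door was raised. The joint angles themselves can't be read directly.
- **Blanks:** both were flat on the bed with a gap between them before the door closed, and both still show through the window.
- **Block:** it was knocked about 26 mm towards the robot in the tray during the run. I saw it lying flat afterwards and within the limits, so I left it there.
- **Button:** my fingertips went down to about 84 mm with 40 N on the wrist, so it bottomed out. It is up again.
- **Bystanders:** the tape roll and screw tin stayed within a few millimetres of where they started.

**Disagreements:** the two camera views differed by 2–5 mm on some heights. The networks also gave a few false labels, such as a masking roll in the tray, which I discounted against the pictures.

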